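# Put away the marked parts in the swing-out cabinet

## Task

Put away the finished parts that lie on the marking plate. First move the foot switch, which stands in the way of the cabinet door, upright onto the middle of the rubber mat; then swing the door wide open by its handle, without striking the foot switch, and lay every flat block flat, side by side, on the shelf on the inside of the door, and stand every angle bracket on its foot in the open tray. When the shelf is loaded, close the door fully with the blocks on it, and leave the height gauge, the mouse and the jar where they are.

Things in the scene. Friction and masses are not known exactly. Their poses are not given: they have to be found in the camera images.
- cabinet: the low white bench cabinet, 200 deep (its x) x 320 wide (its y) x 225 mm high, on a solid grey plinth 72 mm high, fixed to the bench; origin on the bench under its centre; its front, with the blue door, faces its own -x. Its roof is solid, so the inside cannot be reached from above
- door (a joint): opening angle of the cabinet door in rad: 0 shut, 1.8 the end stop; the hinge is upright, at the cabinet's front edge on its -y side, and stays where it is left. The door's lower edge is 75 mm above the bench, its top 221 mm; it is 302 mm wide
- door_handle (a point): grip point on the door's steel handle, an upright round bar 12 mm thick that runs from 60 mm below this point to 30 mm above it (its top end, free), 35 mm off the door's face, 270 mm from the hinge axis along the door. Axes: x from the handle towards the door's face (into the cabinet when shut), y along the door away from the hinge, z up; they turn with the door
- door_hinge (a point): point on the door's upright hinge axis, 150 mm above the bench; same axes as the handle. In these axes the handle's grip point is at x -49, y +270 mm
- door_shelf (a point): centre of the top face of the aluminium shelf fixed to the inside of the door (it swings with it), 87 mm above the bench; axes as the handle. Inner size 126 (x) x 192 mm (y), a lip 12 mm high on three sides; at x -63 mm stands the door panel, 134 mm above the shelf. At x +63, y +156 mm in the hinge's axes. Room for 3 blocks side by side, lengths along x
- marking_plate: square aluminium plate with a grid of holes, 250 x 250 x 12 mm, fixed on the bench, on which the finished parts lie at the start; origin under its centre
- tray: open grey plastic tray fixed on the bench, 200 (x) x 150 (y) x 30 mm high, walls and floor 5 mm; origin under its centre
- tray_in (a point): centre of the tray's inner floor, same axes as the tray; inner size 190 x 140 mm
- mat: black rubber mat fixed on the bench, 180 (x) x 150 (y) x 4 mm; origin under its centre
- foot_switch: grey foot switch with a guard hood, loose, 0.6 kg; base 120 (x) x 64 (y) x 22 mm; the hood, 60 mm wide across y, stands on it to a height of 112 mm, from x -30 to +54 mm (hood centre at x +12 mm); origin under the centre of the base
- height_gauge: bystander: a digital height gauge, base 100 x 80 mm, 200 mm high, origin under its centre
- mouse: bystander: a computer mouse, 105 x 60 x 34 mm, origin under its centre
- jar: bystander: a round jar with lid, 64 mm across, 90 mm high, origin under its centre
- block0: finished flat steel block with two holes, 90 (x) x 36 (y) x 24 (z) mm, 0.2 kg, origin at its centre; it may be absent
- block1: finished flat steel block with two holes, 90 (x) x 36 (y) x 24 (z) mm, 0.2 kg, origin at its centre; it may be absent
- block2: finished flat steel block with two holes, 90 (x) x 36 (y) x 24 (z) mm, 0.2 kg, origin at its centre; it may be absent
- bracket0: finished steel angle bracket 90 mm long (x): a foot 40 mm wide (y) and 8 mm thick, with an upright web 8 mm thick along the foot's +y edge (web's middle at y +16 mm), 40 mm high in all, 0.16 kg; origin under the centre of the foot, z up; it may be absent
- bracket1: finished steel angle bracket 90 mm long (x): a foot 40 mm wide (y) and 8 mm thick, with an upright web 8 mm thick along the foot's +y edge (web's middle at y +16 mm), 40 mm high in all, 0.16 kg; origin under the centre of the foot, z up; it may be absent
Things that resemble listed ones, but are neither listed nor needed, are in the scene too. Leave any green, purple or red look-alike of the block2 alone.

How it is judged:
By the outcome, as a careful person would: the job done as asked, in the order asked, and still so for the second after the job is handed in, with the robot touching nothing.
Of block0, block1, block2 only 2 to 3 are there at a start; the rules pass over those that are not, and their reading is None.
Of bracket0, bracket1 only 1 to 2 are there at a start; the rules pass over those that are not, and their reading is None.
At some moment in a run one of block0, block1, block2, bracket0, bracket1 may be knocked a few centimetres aside while the robot is not near it.
It also fails if it takes over 210 s, if anything falls off the work surface, if the arm or the gripper's body presses on something with over 40 N, if the wrist force passes 120 N, or if a joint passes its speed limit or range.

## Robot

A 7-joint arm with a two-finger parallel gripper is mounted at the origin on the work surface. World frame = base frame: x ahead of the robot, y to its left, z up, the work surface at z = 0. Lengths are in m, angles in rad, forces in N, time in s.
With the tool pointing down it reaches from about 0.35 to 0.9 m from the base axis. Payload 8.1 kg.
Tool frame: the origin (TCP) lies between the finger pads; the fingertips stand 25 mm ahead of it and the grasp point (between the pads) lies 6 mm ahead of it; z points along the fingers, y is the line along which they close (so a half turn about z gives the same grasp; the last joint's range is limited). The gripper opens to 92 mm and grips with 3 to 60 N. Pads are 19 mm wide; open, the fingers measure 130 mm over their backs; the gripper's body (75 mm by 190 mm) begins 47 mm behind the grasp point.
Start: joints at [-0.103, 0.434, 0.025, 1.573, -0.012, 1.134, -0.075], TCP at [0.625, -0, 0.252] pointing down, gripper open.
Joint ranges: [-2.62, 2.62], [-0.44, 2.09], [-1.27, 1.32], [0.08, 2.57], [-1.32, 4.46], [0.12, 2], [-2.74, 2.74]. Speed limits (rad/s): [2.22, 2.22, 3.01, 3.01, 3.14, 3.14, 3.14].

## Interface

Orientations are given as a unit quaternion [x, y, z, w].
In Python, from workcell import manip gives the robot as it stands. The module is installed in compiled form; this text tells all that it offers.
- The arm moves only by the shell command python3 -m handwheel 'ROWS'. ROWS is JSON, a list of rows, each an object of numbers: "grip": the opening, from -1 (shut) to 1 (fully open); "tx", "ty", "tz": the shift along the tool's x, y, z in cm; "turn": the turn about the tool's z in degrees. In form: [{"grip": .., "tx": .., "ty": .., "tz": .., "turn": ..}, ...]. A call has 1 to 20 rows; each row is the pose to reach, as a shift and turn from the pose commanded when the call began, along the tool's axes at that moment; what a row does not reach only later rows make up. A row lasts 1/8 s, in which the tool goes at most 62.5 mm and 10.7 degrees, less where a joint would pass 70% of its speed; a pose out of reach is approached as far as the arm can. A call with a gripper value outside its range is refused whole. The fingers move at their own pace and stop on an object; the grip force is fixed at half the most. Time passes only in rows, so rows that repeat a pose let the fingers close. It gives the time, the measured TCP pose, the force, the opening and the grip force at its end, in the units of the state.
- manip.get_obs(): the state, without advancing time (a new reading comes with each control period).
- manip.snapshot(name): name is "scene" or "side" or "wrist"; returns the picture (480x640x3 uint8, blue, green, red); there is no depth.
- manip.calibration(name): a dict with "mtx" (3x3 intrinsics, pixels), "rvec" (rotation vector, rad) and "tvec" (3), from world to camera coordinates, as OpenCV has them; the wrist camera has in their place "T_tool_cam" (4x4, takes a point from camera to tool coordinates, whose origin is the TCP and whose axes are the flange's). Camera axes: x right, y down, z forward; pixel columns grow to the right and rows downward; lengths in m; the calibration is good to about 2 mm. A picture is of the moment at which its call begins: read the wrist's pose just before it. calibration takes no time and is no camera call.
- manip.hand_in(): hands the job in; it is judged then, once.
The state is a dict: "time": time; "q": joint angles; "joint_vel": joint speeds; "joint_efforts": joint torques, N m; "eef_pos": TCP position; "tcp_rot": TCP orientation; "force": force on the tool from outside, world axes, zero at the start; "torque": the same for the moment, N m; "width": finger opening in m; "grasp_force": force on a finger pad.
Only numpy, scipy, OpenCV 4.12 (cv2) and the standard library are available. Lean on these libraries where they do the work, as an engineer would, in place of code of your own. Each camera call takes 0.05 s, during which the arm holds its last target. There are 200 camera calls.

## Working session

There is one attempt and no reset: what is moved stays moved. The work goes in short steps, Python scripts to look and compute and a shell command to move; the robot and the scene stay as the last step left them, time stands still between calls to the robot, and variables do not carry over. Pictures are saved under pics/ and viewed, at most 14 in all, crops included, and the job is handed in when it is done.

```bash
mkdir -p pics; cat > h.py <<'E'
import numpy as np, cv2
from workcell import manip
from scipy.spatial.transform import Rotation as R
def cam(n):
    c=manip.calibration(n); K=np.array(c["mtx"],float)
    if n=="wrist":
        o=manip.get_obs(); T=np.eye(4); T[:3,:3]=R.from_quat(o["tcp_rot"]).as_matrix(); T[:3,3]=o["eef_pos"]
        M=T@np.array(c["T_tool_cam"]); return K,M[:3,:3],M[:3,3]
    r=cv2.Rodrigues(np.array(c["rvec"],float))[0]; t=np.array(c["tvec"],float).ravel()
    return K,r.T,-r.T@t
def snap(n,f):
    C=cam(n); im=manip.snapshot(n); cv2.imwrite(f"pics/{f}.png",im); np.savez(f"pics/{f}.npz",K=C[0],R=C[1],p=C[2]); return im
def load(f):
    z=np.load(f"pics/{f}.npz"); return cv2.imread(f"pics/{f}.png"),(z["K"],z["R"],z["p"])
def ray(C,uv,z):
    uv=np.atleast_2d(np.array(uv,float)); K,Rm,p=C
    d=(Rm@np.linalg.inv(K)@np.c_[uv,np.ones(len(uv))].T).T
    return p+d*((z-p[2])/d[:,2])[:,None]
def proj(C,X):
    K,Rm,p=C; c=(np.atleast_2d(X)-p)@Rm; q=c@K.T; return q[:,:2]/q[:,2:]
def st():
    o=manip.get_obs(); Rm=R.from_quat(o["tcp_rot"]).as_matrix()
    print("t",round(o["time"],2),"p",np.round(o["eef_pos"],4),"x",np.round(Rm[:,0],3),"y",np.round(Rm[:,1],3),"z",np.round(Rm[:,2],3),"q",np.round(o["q"],2),"F",np.round(o["force"],1),"w",round(o["width"],4),"g",round(o["grasp_force"],1))
E
python3 - <<'E'
from h import *
for n in ("scene","side","wrist"):
    snap(n,n+"0"); C=cam(n); print(n,np.round(C[0],1).tolist(),np.round(C[2],3),np.round(C[1],3).tolist())
st()
E
```

```text
scene [[445.8, 0.0, 314.8], [0.0, 445.8, 237.7], [0.0, 0.0, 1.0]] [ 0.902 -0.571  0.718] [[0.84, 0.338, -0.425], [0.542, -0.556, 0.63], [-0.023, -0.759, -0.65]]
side [[499.1, 0.0, 322.9], [0.0, 499.1, 244.4], [0.0, 0.0, 1.0]] [0.196 0.925 0.892] [[-0.944, -0.203, 0.259], [-0.329, 0.592, -0.736], [-0.003, -0.78, -0.626]]
wrist [[408.3, 0.0, 325.6], [0.0, 408.3, 244.1], [0.0, 0.0, 1.0]] [0.625 0.073 0.383] [[1.0, -0.0, -0.002], [-0.001, -0.962, -0.274], [-0.002, 0.274, -0.962]]
t 0.15 p [ 0.6247 -0.      0.2511] x [ 0.  1. -0.] y [ 1.    -0.    -0.001] z [-0.001 -0.    -1.   ] q [-0.1   0.44  0.02  1.57 -0.01  1.13 -0.08] F [0.1 0.3 0.7] w 0.092 g 0.0
```

View pics/scene0.png

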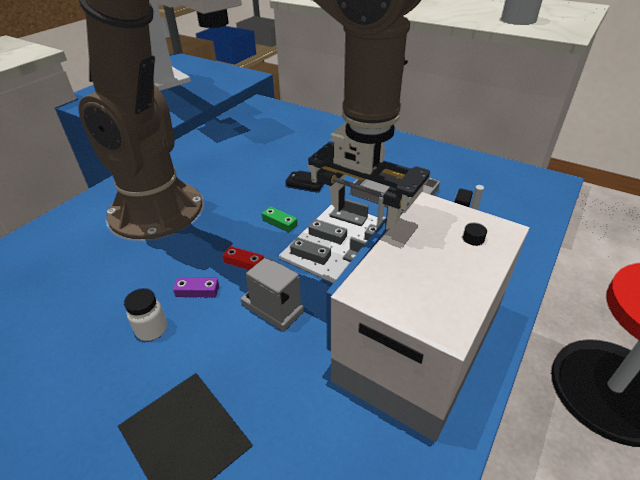

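View pics/side0.png

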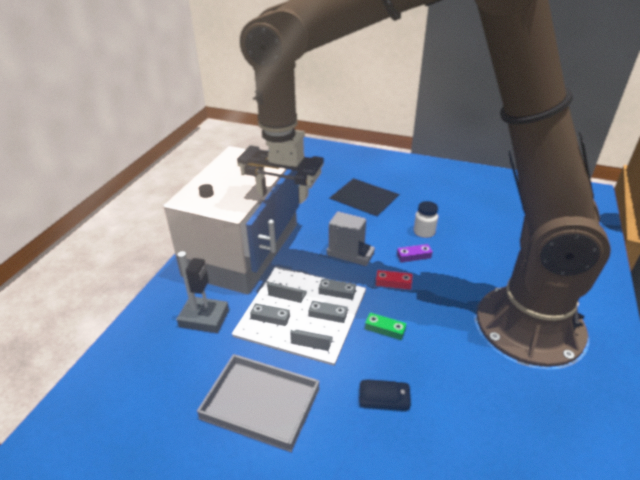

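The scene picture shows the foot switch at (272,290), cabinet roof corners about (333,293), (410,190), (528,230), (462,360), mat at (185,430), jar (146,315). Decoys are red (243,258), green (280,218), purple (196,288). The side picture shows three grey blocks at (337,287), (327,310), (270,313) and two brackets at (287,291), (311,340) on the plate, the tray at (262,400), and the handle at (271,235).

```bash
python3 - <<'E'
from h import *
im,C=load("side0"); cv2.imwrite("pics/sc.png",cv2.resize(im[170:370,160:427],None,fx=3,fy=3,interpolation=cv2.INTER_CUBIC))
im2,C2=load("scene0"); cv2.imwrite("pics/scc.png",cv2.resize(im2[175:375,215:482],None,fx=3,fy=3,interpolation=cv2.INTER_CUBIC))
print("roof",ray(C2,[(333,293),(410,190),(528,230),(462,360)],.225).round(3).tolist())
print("plate",ray(C,[(367,287),(335,358),(235,333)],.012).round(3).tolist())
print("tray",ray(C,[(235,357),(319,378),(292,446),(200,412)],.03).round(3).tolist())
print("mat",ray(C,[(331,195),(356,180),(398,193),(377,213)],.004).round(3).tolist())
print("mat2",ray(C2,[(119,428),(196,374),(252,442)],.004).round(3).tolist())
E
```

```text
roof [[0.671, -0.185, 0.225], [0.66, 0.121, 0.225], [0.88, 0.113, 0.225], [0.871, -0.197, 0.225]]
plate [[0.397, 0.017, 0.012], [0.404, 0.257, 0.012], [0.644, 0.264, 0.012]]
tray [[0.604, 0.339, 0.03], [0.415, 0.331, 0.03], [0.412, 0.488, 0.03], [0.607, 0.481, 0.03]]
mat [[0.623, -0.37, 0.004], [0.572, -0.485, 0.004], [0.42, -0.452, 0.004], [0.456, -0.32, 0.004]]
mat2 [[0.421, -0.456, 0.004], [0.458, -0.314, 0.004], [0.623, -0.356, 0.004]]
```

View pics/sc.png

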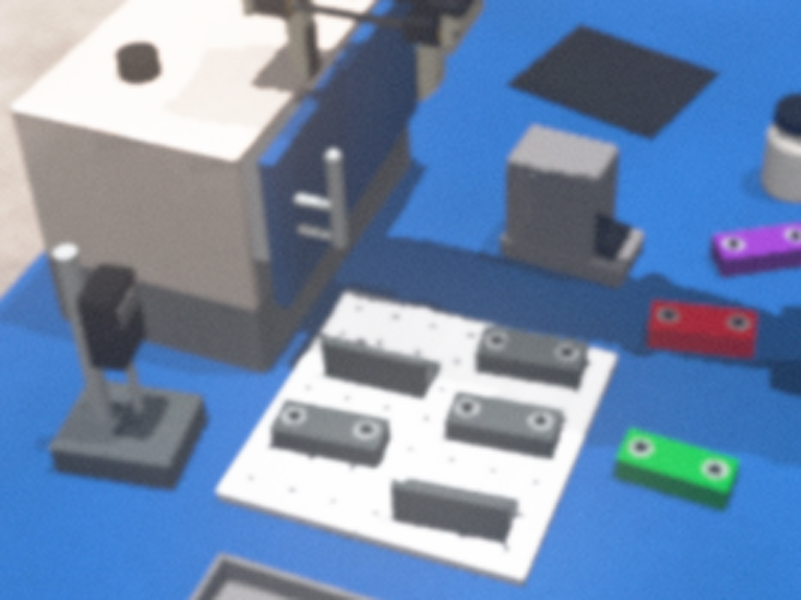

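View pics/scc.png

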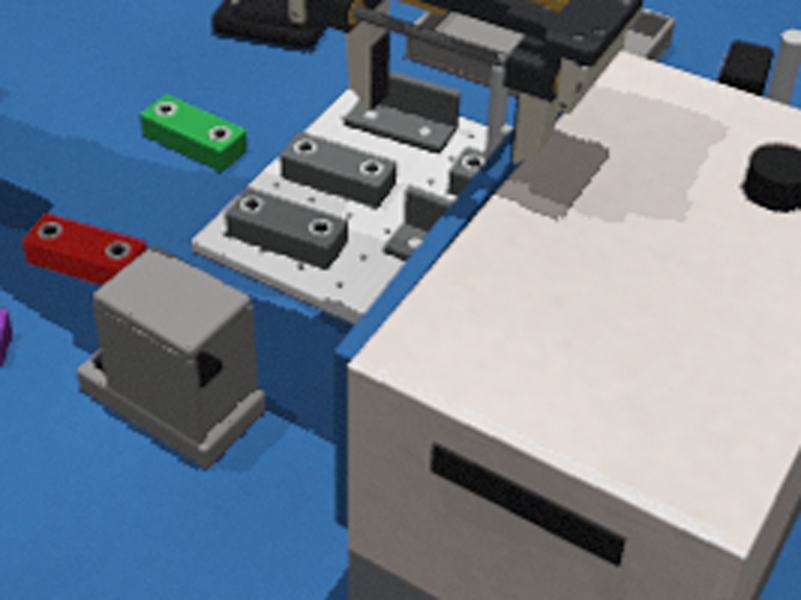

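The crops show the three dark-grey blocks on the plate as block0–2, since each is grey with two holes and lies on the plate. Red, green and purple ones lie on the bench, so they are the decoys. The two L-shaped parts on the plate are the brackets. In the side crop the handle's top end is at (333,155), and in the scene crop a grey bar stands at (497,65). The hood's top corners in the scene crop are (150,253), (250,297), (190,352), (95,292).

```bash
cat >> h.py <<'E'
def tri(C1,u1,C2,u2):
    A=[];b=[];D=[]
    for C,u in((C1,u1),(C2,u2)):
        d=C[1]@np.linalg.inv(C[0])@np.array([u[0],u[1],1.]); d/=np.linalg.norm(d); D.append(d)
        P=np.eye(3)-np.outer(d,d); A.append(P); b.append(P@C[2])
    X=np.linalg.lstsq(np.vstack(A),np.hstack(b),rcond=None)[0]
    return X,[np.linalg.norm(A[i]@X-b[i]) for i in(0,1)]
E
python3 - <<'E'
from h import *
im,C=load("side0"); im2,C2=load("scene0")
f=lambda p:(p[0]/3+215,p[1]/3+175); s=lambda p:(p[0]/3+160,p[1]/3+170)
print("handle",tri(C,s((333,153)),C2,f((497,62))))
print("hood scene",ray(C2,[f(p) for p in((150,253),(250,297),(190,352),(95,292))],.112).round(3).tolist())
print("hood side",ray(C,[s(p) for p in((535,126),(617,150),(598,182),(510,160))],.112).round(3).tolist())
print("roof side",ray(C,[s(p) for p in((15,108),(235,158))],.225).round(3).tolist())
print("doortop side",ray(C,[s(p) for p in((265,162),(410,40))],.221).round(3).tolist(),"doortop scene",ray(C2,[f(p) for p in((338,355),(350,363))],.221).round(3).tolist())
print("jar lid scene",ray(C2,[(140,302)],.09).round(3),"jar side",ray(C,[(428,209)],.09).round(3),"gauge",ray(C,[(203,314)],.02).round(3))
for n,I,CC in(("side",im,C),("scene",im2,C2)):
    hsv=cv2.cvtColor(I,cv2.COLOR_BGR2HSV)
    m=((hsv[...,2]<70)&(hsv[...,1]<90)).astype(np.uint8)
    x,y=(365,197) if n=="side" else (185,430)
    k,l,stt,c=cv2.connectedComponentsWithStats(m); i=l[y,x]; cn=max(cv2.findContours((l==i).astype(np.uint8),0,2)[0],key=cv2.contourArea)
    P=ray(CC,cn[:,0,:],.004)[:,:2]; r=cv2.minAreaRect((P*1000).astype(np.float32)); print("mat",n,r,cv2.boxPoints(r).round().tolist())
E
```

```text
handle (array([0.61596523, 0.08711182, 0.21616457]), [np.float64(0.000742272733064758), np.float64(0.0007422727330652875)])
hood scene [[0.457, -0.09, 0.112], [0.537, -0.09, 0.112], [0.533, -0.148, 0.112], [0.45, -0.138, 0.112]]
hood side [[0.525, -0.139, 0.112], [0.445, -0.127, 0.112], [0.448, -0.077, 0.112], [0.53, -0.083, 0.112]]
roof side [[0.873, 0.124, 0.225], [0.678, 0.128, 0.225]]
doortop side [[0.658, 0.121, 0.221], [0.618, -0.077, 0.221]] doortop scene [[0.663, -0.187, 0.221], [0.671, -0.188, 0.221]]
jar lid scene [[ 0.312 -0.289  0.09 ]] jar side [[ 0.3   -0.265  0.09 ]] gauge [[0.739 0.242 0.02 ]]
mat side ((989.4407348632812, -1121.963623046875), (4666.509765625, 3530.8427734375), 18.320232391357422) [[-1780.0, -179.0], [-671.0, -3531.0], [3759.0, -2064.0], [2650.0, 1287.0]]
mat scene ((521.6712646484375, -407.54010009765625), (148.35789489746094, 178.51356506347656), 74.51012420654297) [[416.0, -455.0], [588.0, -503.0], [627.0, -360.0], [455.0, -312.0]]
```

```bash
python3 -m handwheel '[{"grip":1,"tx":-3,"ty":-4,"tz":-8,"turn":20},{"grip":1,"tx":-6,"ty":-8,"tz":-8,"turn":40},{"grip":1,"tx":-11,"ty":-13.5,"tz":-8,"turn":60},{"grip":1,"tx":-11,"ty":-13.5,"tz":-8,"turn":90},{"grip":1,"tx":-11,"ty":-13.5,"tz":-8,"turn":90},{"grip":1,"tx":-11,"ty":-13.5,"tz":-8,"turn":90},{"grip":1,"tx":-11,"ty":-13.5,"tz":-8,"turn":90},{"grip":1,"tx":-11,"ty":-13.5,"tz":-8,"turn":90},{"grip":1,"tx":-11,"ty":-13.5,"tz":-8,"turn":90},{"grip":1,"tx":-11,"ty":-13.5,"tz":-8,"turn":90},{"grip":1,"tx":-11,"ty":-13.5,"tz":-8,"turn":90}]'
python3 - <<'E'
from h import *
st(); snap("wrist","w1"); snap("scene","s1")
E
```

```text
time: 1.52
eef_pos: [0.4899, -0.11, 0.3316]
tcp_rot: [1.0, 0.001, -0.0, -0.0]
force: [-0.3, -0.1, 0.5]
width: 0.0919
grasp_force: 0.0
t 1.52 p [ 0.4899 -0.11    0.3316] x [ 1.     0.002 -0.   ] y [ 0.002 -1.    -0.   ] z [-0.  0. -1.] q [-0.13  0.17  0.29  1.76 -0.05  1.22 -1.4 ] F [-0.3 -0.1  0.5] w 0.0919 g 0.0
```

View pics/w1.png

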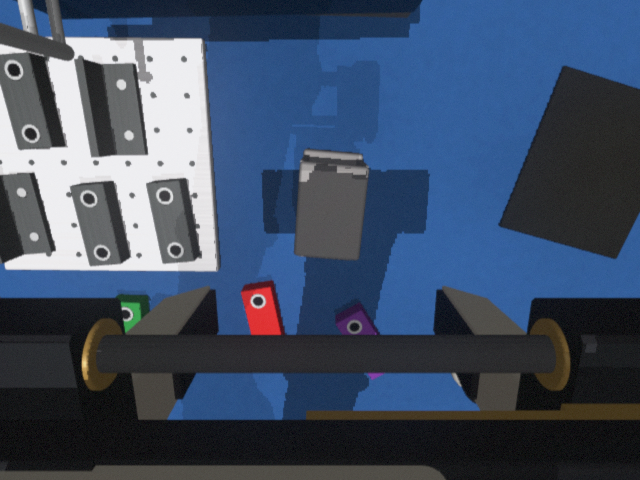

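```bash
python3 - <<'E'
from h import *
im,C=load("w1")
cv2.imwrite("pics/w1c.png",cv2.resize(im[135:275,270:400],None,fx=4,fy=4,interpolation=cv2.INTER_CUBIC))
print(ray(C,[(302,162),(368,169),(358,260),(295,254)],.112).round(4).tolist())
im,C=load("s1"); cv2.imwrite("pics/s1c.png",cv2.resize(im[170:370,310:540],None,fx=3,fy=3,interpolation=cv2.INTER_CUBIC))
hsv=cv2.cvtColor(im,cv2.COLOR_BGR2HSV)
m=((hsv[...,2]>190)&(hsv[...,1]<60)).astype(np.uint8); m=cv2.morphologyEx(m,2,np.ones((3,3)))
k,l,s,c=cv2.connectedComponentsWithStats(m); i=l[290,430]; print(s[i])
cn=max(cv2.findContours((l==i).astype(np.uint8),0,2)[0],key=cv2.contourArea); P=ray(C,cv2.convexHull(cn)[:,0,:],.225)[:,:2]
r=cv2.minAreaRect((P*1000).astype(np.float32)); print(r,cv2.boxPoints(r).round().tolist())
E
```

```text
[[0.5358, -0.091, 0.112], [0.53, -0.1471, 0.112], [0.4486, -0.1404, 0.112], [0.4543, -0.0835, 0.112]]
[  332   192   196   168 17779]
((775.5007934570312, -34.856536865234375), (320.4064025878906, 200.5877227783203), 88.65230560302734) [[671.0, -193.0], [872.0, -197.0], [880.0, 123.0], [679.0, 128.0]]
```

View pics/w1c.png

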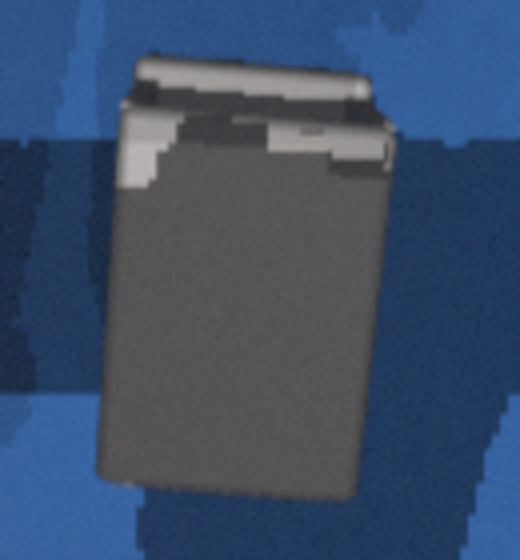

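View pics/s1c.png

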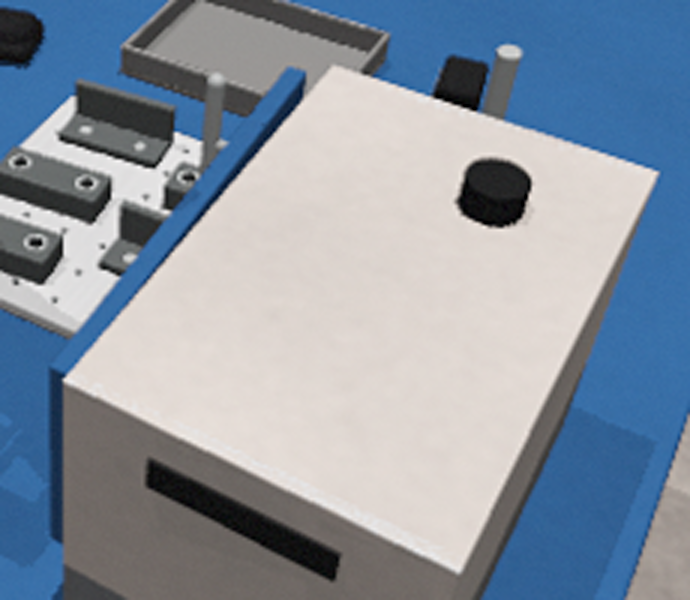

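The wrist picture shows the hood's top face with corners at (302,162), (368,169), (358,260), (295,254), giving yaw −5.3° and centre (0.492,−0.1155). The roof fit measures 320×200 mm with yaw −1.35°, which matches the description. Next I grasp the hood.

```bash
python3 -m handwheel '[{"grip":1,"tx":0.2,"ty":0.6,"tz":5,"turn":5.3},{"grip":1,"tx":0.2,"ty":0.6,"tz":10,"turn":5.3},{"grip":1,"tx":0.2,"ty":0.6,"tz":15,"turn":5.3},{"grip":1,"tx":0.2,"ty":0.6,"tz":19,"turn":5.3},{"grip":1,"tx":0.2,"ty":0.6,"tz":23,"turn":5.3},{"grip":1,"tx":0.2,"ty":0.6,"tz":23,"turn":5.3},{"grip":-1,"tx":0.2,"ty":0.6,"tz":23,"turn":5.3},{"grip":-1,"tx":0.2,"ty":0.6,"tz":23,"turn":5.3},{"grip":-1,"tx":0.2,"ty":0.6,"tz":23,"turn":5.3},{"grip":-1,"tx":0.2,"ty":0.6,"tz":23,"turn":5.3},{"grip":-1,"tx":0.2,"ty":0.6,"tz":23,"turn":5.3},{"grip":-1,"tx":0.2,"ty":0.6,"tz":23,"turn":5.3}]'; python3 -c "from h import *;st()"
```

```text
time: 3.12
eef_pos: [0.4927, -0.1156, 0.1025]
tcp_rot: [0.999, -0.046, 0.001, -0.0]
force: [-0.5, 2.9, 7.7]
width: 0.0602
grasp_force: 29.8
t 3.12 p [ 0.4927 -0.1156  0.1025] x [ 0.996 -0.092  0.001] y [-0.092 -0.996 -0.001] z [ 0.002  0.    -1.   ] q [-0.07  0.43  0.25  2.04 -0.17  0.68 -1.37] F [-0.5  2.9  7.7] w 0.0602 g 29.8
```

```bash
python3 -m handwheel '[{"grip":-1,"tz":-2},{"grip":-1,"tz":-5},{"grip":-1,"tx":0.8,"ty":3,"tz":-6,"turn":2},{"grip":-1,"tx":1.6,"ty":7,"tz":-6,"turn":4},{"grip":-1,"tx":2.6,"ty":11,"tz":-6,"turn":6},{"grip":-1,"tx":3.6,"ty":15,"tz":-6,"turn":8},{"grip":-1,"tx":4.6,"ty":19,"tz":-6,"turn":10.2},{"grip":-1,"tx":5.5,"ty":23,"tz":-6,"turn":10.2},{"grip":-1,"tx":6.4,"ty":27,"tz":-6,"turn":10.2},{"grip":-1,"tx":6.8,"ty":29,"tz":-6,"turn":10.2},{"grip":-1,"tx":6.8,"ty":29,"tz":-5,"turn":10.2},{"grip":-1,"tx":6.8,"ty":29,"tz":-3,"turn":10.2},{"grip":-1,"tx":6.8,"ty":29,"tz":-1.5,"turn":10.2},{"grip":-1,"tx":6.8,"ty":29,"tz":-0.8,"turn":10.2},{"grip":-1,"tx":6.8,"ty":29,"tz":-0.5,"turn":10.2},{"grip":-1,"tx":6.8,"ty":29,"tz":-0.4,"turn":10.2},{"grip":-1,"tx":6.8,"ty":29,"tz":-0.4,"turn":10.2}]'; python3 -c "from h import *;st()"
```

```text
t 3.12 p [ 0.4927 -0.1156  0.1025] x [ 0.996 -0.092  0.001] y [-0.092 -0.996 -0.001] z [ 0.002  0.    -1.   ] q [-0.07  0.43  0.25  2.04 -0.17  0.68 -1.37] F [-0.5  2.9  7.7] w 0.0602 g 29.8invalid input at $[0]: expected keys grip, tx, ty, tz, turn
```

All keys are required in every row.

```bash
python3 -m handwheel '[{"grip":-1,"tx":0,"ty":0,"tz":-2,"turn":0},{"grip":-1,"tx":0,"ty":0,"tz":-5,"turn":0},{"grip":-1,"tx":0.8,"ty":3,"tz":-6,"turn":2},{"grip":-1,"tx":1.6,"ty":7,"tz":-6,"turn":4},{"grip":-1,"tx":2.6,"ty":11,"tz":-6,"turn":6},{"grip":-1,"tx":3.6,"ty":15,"tz":-6,"turn":8},{"grip":-1,"tx":4.6,"ty":19,"tz":-6,"turn":10.2},{"grip":-1,"tx":5.5,"ty":23,"tz":-6,"turn":10.2},{"grip":-1,"tx":6.4,"ty":27,"tz":-6,"turn":10.2},{"grip":-1,"tx":6.8,"ty":29,"tz":-6,"turn":10.2},{"grip":-1,"tx":6.8,"ty":29,"tz":-5,"turn":10.2},{"grip":-1,"tx":6.8,"ty":29,"tz":-3,"turn":10.2},{"grip":-1,"tx":6.8,"ty":29,"tz":-1.5,"turn":10.2},{"grip":-1,"tx":6.8,"ty":29,"tz":-0.8,"turn":10.2},{"grip":-1,"tx":6.8,"ty":29,"tz":-0.5,"turn":10.2},{"grip":-1,"tx":6.8,"ty":29,"tz":-0.4,"turn":10.2},{"grip":-1,"tx":6.8,"ty":29,"tz":-0.4,"turn":10.2}]'; python3 -c "from h import *;st()"
```

```text
time: 5.25
eef_pos: [0.5332, -0.4109, 0.1067]
tcp_rot: [0.991, -0.135, 0.0, -0.0]
force: [-2.0, 3.4, 3.6]
width: 0.0601
grasp_force: 29.9
t 5.25 p [ 0.5332 -0.4109  0.1067] x [ 0.964 -0.267  0.001] y [-0.267 -0.964 -0.   ] z [ 0.001 -0.    -1.   ] q [ 0.37  0.66  0.33  1.62 -0.26  0.91 -1.05] F [-2.   3.4  3.6] w 0.0601 g 29.9
```

```bash
python3 -m handwheel '[{"grip":1,"tx":0,"ty":0,"tz":0,"turn":0},{"grip":1,"tx":0,"ty":0,"tz":0,"turn":0},{"grip":1,"tx":0,"ty":0,"tz":0,"turn":0},{"grip":1,"tx":0,"ty":0,"tz":-3,"turn":0},{"grip":1,"tx":0,"ty":0,"tz":-8,"turn":0},{"grip":1,"tx":0,"ty":0,"tz":-13,"turn":0},{"grip":1,"tx":0,"ty":0,"tz":-18,"turn":0},{"grip":1,"tx":-0.6,"ty":-6,"tz":-19,"turn":-2},{"grip":1,"tx":-1.2,"ty":-12,"tz":-19,"turn":-4},{"grip":1,"tx":-1.8,"ty":-18,"tz":-19,"turn":-6},{"grip":1,"tx":-2.4,"ty":-24,"tz":-19,"turn":-8},{"grip":1,"tx":-3,"ty":-30,"tz":-19,"turn":-10},{"grip":1,"tx":-3.6,"ty":-36,"tz":-19,"turn":-12},{"grip":1,"tx":-4.4,"ty":-42,"tz":-19,"turn":-14.1},{"grip":1,"tx":-5,"ty":-47,"tz":-19,"turn":-14.1},{"grip":1,"tx":-5.2,"ty":-50.2,"tz":-18,"turn":-14.1},{"grip":1,"tx":-5.2,"ty":-50.2,"tz":-18,"turn":-14.1},{"grip":1,"tx":-5.2,"ty":-50.2,"tz":-18,"turn":-14.1}]'; python3 - <<'E'
from h import *
st()
im=snap("side","d1"); snap("scene","d1s"); snap("wrist","d1w")
im,C=load("d1s"); hsv=cv2.cvtColor(im,cv2.COLOR_BGR2HSV)
print(ray(C,[(382,196)],.216))
cv2.imwrite("pics/d1v.png",np.hstack([cv2.resize(im[130:480,100:430],(396,420)),cv2.resize(cv2.imread("pics/d1.png")[170:370,200:390],(399,420))]))
E
```

```text
time: 7.5
eef_pos: [0.6171, 0.0854, 0.2859]
tcp_rot: [1.0, -0.013, 0.0, 0.0]
force: [0.8, -0.1, 0.1]
width: 0.0915
grasp_force: 0.0
t 7.5 p [0.6171 0.0854 0.2859] x [ 1.    -0.026  0.   ] y [-0.026 -1.     0.001] z [ 0.    -0.001 -1.   ] q [-0.37  0.41  0.22  1.54 -0.09  1.2  -1.74] F [ 0.8 -0.1  0.1] w 0.0915 g 0.0
[[0.61791098 0.08729651 0.216     ]]
```

View pics/d1v.png

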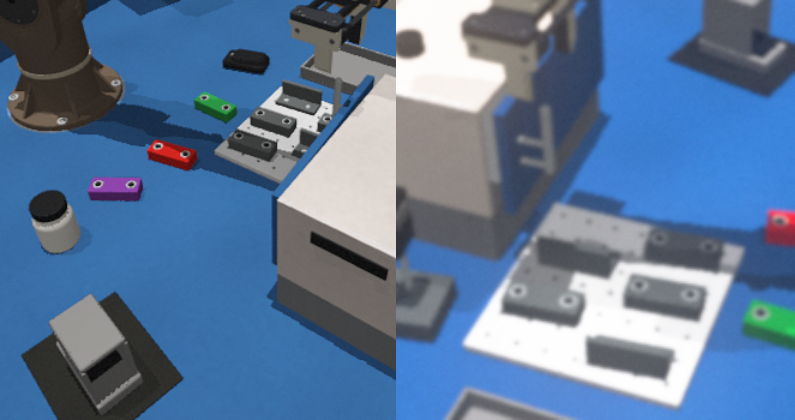

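The foot switch stands upright on the middle of the mat, and the open fingers are above the handle's bar top. Next I descend and grip.

```bash
python3 -m handwheel '[{"grip":1,"tx":0,"ty":-0.2,"tz":4,"turn":0},{"grip":1,"tx":0,"ty":-0.2,"tz":7,"turn":0},{"grip":1,"tx":0,"ty":-0.2,"tz":9.2,"turn":0},{"grip":1,"tx":0,"ty":-0.2,"tz":9.2,"turn":0},{"grip":-1,"tx":0,"ty":-0.2,"tz":9.2,"turn":0},{"grip":-1,"tx":0,"ty":-0.2,"tz":9.2,"turn":0},{"grip":-1,"tx":0,"ty":-0.2,"tz":9.2,"turn":0},{"grip":-1,"tx":0,"ty":-0.2,"tz":9.2,"turn":0},{"grip":-1,"tx":0,"ty":-0.2,"tz":9.2,"turn":0},{"grip":-1,"tx":0,"ty":-0.2,"tz":9.2,"turn":0},{"grip":-1,"tx":0,"ty":-0.2,"tz":9.2,"turn":0},{"grip":-1,"tx":0,"ty":-0.2,"tz":9.2,"turn":0},{"grip":-1,"tx":0,"ty":-0.2,"tz":9.2,"turn":0}]'; python3 - <<'E'
from h import *
st()
o=manip.get_obs(); Rm=R.from_quat(o["tcp_rot"]).as_matrix(); p=o["eef_pos"]
psi=np.deg2rad(-1.35); hb=np.array([-.049,.27])
rot=lambda a:np.array([[np.cos(a),-np.sin(a)],[np.sin(a),np.cos(a)]])
h=p[:2]-rot(psi)@hb; print("hinge",h)
for d in range(0,104,5):
    w=h+rot(psi+np.deg2rad(d))@hb-p[:2]; t=Rm[:2,:2].T@w*100; print(d,"tx %.1f ty %.1f turn %d"%(t[0],t[1],-d), np.round(w+p[:2],3))
E
```

```text
time: 9.28
eef_pos: [0.6173, 0.0863, 0.1937]
tcp_rot: [1.0, -0.013, 0.0, 0.001]
force: [1.5, -5.0, -0.6]
width: 0.0115
grasp_force: 30.0
t 9.28 p [0.6173 0.0863 0.1937] x [ 1.    -0.026  0.   ] y [-0.026 -1.     0.002] z [ 0.    -0.002 -1.   ] q [-0.36  0.48  0.2   1.66 -0.11  1.01 -1.73] F [ 1.5 -5.  -0.6] w 0.0115 g 30.0
hinge [ 0.65996728 -0.184784  ]
0 tx -0.0 ty -0.0 turn 0 [0.617 0.086]
5 tx -2.3 ty 0.5 turn -5 [0.594 0.082]
10 tx -4.6 ty 1.3 turn -10 [0.571 0.075]
15 tx -6.8 ty 2.2 turn -15 [0.549 0.066]
20 tx -8.9 ty 3.3 turn -20 [0.527 0.055]
25 tx -10.9 ty 4.6 turn -25 [0.507 0.043]
30 tx -12.8 ty 6.1 turn -30 [0.488 0.029]
35 tx -14.6 ty 7.7 turn -35 [0.47  0.013]
40 tx -16.2 ty 9.5 turn -40 [ 0.453 -0.005]
45 tx -17.6 ty 11.4 turn -45 [ 0.438 -0.023]
50 tx -18.9 ty 13.5 turn -50 [ 0.425 -0.043]
55 tx -20.0 ty 15.6 turn -55 [ 0.413 -0.064]
60 tx -20.9 ty 17.8 turn -60 [ 0.404 -0.086]
65 tx -21.6 ty 20.1 turn -65 [ 0.396 -0.109]
70 tx -22.1 ty 22.4 turn -70 [ 0.391 -0.132]
75 tx -22.4 ty 24.8 turn -75 [ 0.387 -0.156]
80 tx -22.5 ty 27.2 turn -80 [ 0.386 -0.18 ]
85 tx -22.3 ty 29.6 turn -85 [ 0.386 -0.204]
90 tx -22.0 ty 32.0 turn -90 [ 0.389 -0.227]
95 tx -21.5 ty 34.3 turn -95 [ 0.394 -0.251]
100 tx -20.7 ty 36.6 turn -100 [ 0.4   -0.274]
```

```bash
python3 -m handwheel '[{"grip":-1,"tx":-0.6,"ty":0.1,"tz":0,"turn":-1},{"grip":-1,"tx":-2.3,"ty":0.5,"tz":0,"turn":-5},{"grip":-1,"tx":-4.6,"ty":1.3,"tz":0,"turn":-10},{"grip":-1,"tx":-6.8,"ty":2.2,"tz":0,"turn":-15},{"grip":-1,"tx":-8.9,"ty":3.3,"tz":0,"turn":-20},{"grip":-1,"tx":-10.9,"ty":4.6,"tz":0,"turn":-25},{"grip":-1,"tx":-12.8,"ty":6.1,"tz":0,"turn":-30},{"grip":-1,"tx":-12.8,"ty":6.1,"tz":0,"turn":-30}]'; python3 - <<'E'
from h import *
st()
E
```

```text
time: 10.28
eef_pos: [0.4901, 0.0228, 0.1937]
tcp_rot: [0.97, 0.244, 0.002, 0.004]
force: [20.3, -22.9, -21.0]
width: 0.0115
grasp_force: 30.0
t 10.28 p [0.4901 0.0228 0.1937] x [0.881 0.473 0.002] y [ 0.473 -0.881  0.009] z [ 0.006 -0.007 -1.   ] q [-0.23  0.28  0.09  1.98 -0.02  0.88 -1.21] F [ 20.3 -22.9 -21. ] w 0.0115 g 30.0
```

The radial force shows that the true hinge is at (0.672,−0.1825), the cabinet's front corner. The door was standing slightly ajar at the start. I recompute the arc.

```bash
python3 - <<'E'
from h import *
rot=lambda a:np.array([[np.cos(a),-np.sin(a)],[np.sin(a),np.cos(a)]])
h=np.array([.672,-.1825]); psi=np.deg2rad(-1.35); hb=np.array([-.049,.27]); pc=np.array([.4875,.0297])
a=np.deg2rad(28.5); X=np.array([np.cos(a),np.sin(a)]); Y=np.array([np.sin(a),-np.cos(a)])
for d in [32.6]+list(range(35,101,5))+[98]:
    w=h+rot(psi+np.deg2rad(d))@hb-pc; print(d,"tx %.1f ty %.1f turn %.1f"%(w@X*100,w@Y*100,-(d-32.6)),np.round(w+pc,3))
E
```

```text
32.6 tx -0.1 ty 0.7 turn -0.0 [0.49  0.023]
35 tx -1.2 ty 1.0 turn -2.4 [0.482 0.015]
40 tx -3.5 ty 1.7 turn -7.4 [ 0.465 -0.002]
45 tx -5.7 ty 2.7 turn -12.4 [ 0.45  -0.021]
50 tx -7.8 ty 3.8 turn -17.4 [ 0.437 -0.041]
55 tx -9.8 ty 5.1 turn -22.4 [ 0.425 -0.062]
60 tx -11.7 ty 6.6 turn -27.4 [ 0.416 -0.084]
65 tx -13.5 ty 8.2 turn -32.4 [ 0.408 -0.107]
70 tx -15.1 ty 10.0 turn -37.4 [ 0.403 -0.13 ]
75 tx -16.5 ty 11.9 turn -42.4 [ 0.399 -0.154]
80 tx -17.8 ty 13.9 turn -47.4 [ 0.398 -0.177]
85 tx -18.9 ty 16.0 turn -52.4 [ 0.398 -0.201]
90 tx -19.8 ty 18.3 turn -57.4 [ 0.401 -0.225]
95 tx -20.5 ty 20.6 turn -62.4 [ 0.406 -0.249]
100 tx -21.0 ty 22.9 turn -67.4 [ 0.412 -0.272]
98 tx -20.8 ty 22.0 turn -65.4 [ 0.409 -0.262]
```

```bash
python3 -m handwheel '[{"grip":-1,"tx":-0.1,"ty":0.7,"tz":0,"turn":0},{"grip":-1,"tx":-1.2,"ty":1,"tz":0,"turn":-2.4},{"grip":-1,"tx":-3.5,"ty":1.7,"tz":0,"turn":-7.4},{"grip":-1,"tx":-5.7,"ty":2.7,"tz":0,"turn":-12.4},{"grip":-1,"tx":-7.8,"ty":3.8,"tz":0,"turn":-17.4},{"grip":-1,"tx":-9.8,"ty":5.1,"tz":0,"turn":-22.4},{"grip":-1,"tx":-11.7,"ty":6.6,"tz":0,"turn":-27.4},{"grip":-1,"tx":-13.5,"ty":8.2,"tz":0,"turn":-32.4},{"grip":-1,"tx":-15.1,"ty":10,"tz":0,"turn":-37.4},{"grip":-1,"tx":-15.1,"ty":10,"tz":0,"turn":-37.4}]'; python3 - <<'E'
from h import *
st()
p=manip.get_obs()["eef_pos"]; d=p[:2]-np.array([.672,-.1825]); print(np.linalg.norm(d),np.rad2deg(np.arctan2(d[1],d[0]))-98.94)
E
```

```text
time: 11.52
eef_pos: [0.4028, -0.131, 0.1936]
tcp_rot: [0.839, 0.544, 0.0, 0.0]
force: [3.1, -0.4, -5.6]
width: 0.0116
grasp_force: 30.0
t 11.53 p [ 0.4028 -0.131   0.1936] x [ 0.408  0.913 -0.   ] y [ 0.913 -0.408  0.001] z [ 0.001 -0.001 -1.   ] q [ 0.12  0.17  0.07  2.12 -0.02  0.85 -0.21] F [ 3.1 -0.4 -5.6] w 0.0116 g 30.0
0.2741183724421456 70.22947009857722
```

```bash
python3 -m handwheel '[{"grip":-1,"tx":-2.3,"ty":0.6,"tz":0,"turn":-5},{"grip":-1,"tx":-4.5,"ty":1.5,"tz":0,"turn":-10},{"grip":-1,"tx":-6.7,"ty":2.5,"tz":0,"turn":-15},{"grip":-1,"tx":-8.7,"ty":3.7,"tz":0,"turn":-20},{"grip":-1,"tx":-10.7,"ty":5.1,"tz":0,"turn":-25},{"grip":-1,"tx":-11.8,"ty":6.1,"tz":0,"turn":-28},{"grip":-1,"tx":-11.8,"ty":6.1,"tz":0,"turn":-28},{"grip":1,"tx":-11.8,"ty":6.1,"tz":0,"turn":-28},{"grip":1,"tx":-11.8,"ty":6.1,"tz":0,"turn":-28},{"grip":1,"tx":-11.8,"ty":6.1,"tz":0,"turn":-28},{"grip":1,"tx":-11.8,"ty":6.1,"tz":0,"turn":-28},{"grip":1,"tx":-11.8,"ty":6.1,"tz":-4,"turn":-28},{"grip":1,"tx":-11.8,"ty":6.1,"tz":-9,"turn":-28},{"grip":1,"tx":-11.8,"ty":6.1,"tz":-14,"turn":-28},{"grip":1,"tx":-11.8,"ty":6.1,"tz":-14,"turn":-28}]'; python3 - <<'E'
from h import *
st()
p=manip.get_obs()["eef_pos"]; d=p[:2]-np.array([.672,-.1825]); print(np.linalg.norm(d),np.rad2deg(np.arctan2(d[1],d[0]))-98.94)
E
```

```text
time: 13.4
eef_pos: [0.4123, -0.2627, 0.3375]
tcp_rot: [0.682, 0.731, 0.001, 0.004]
force: [-0.2, 0.2, -0.4]
width: 0.0871
grasp_force: 0.0
t 13.4 p [ 0.4123 -0.2627  0.3375] x [-0.07   0.998 -0.004] y [0.998 0.07  0.006] z [ 0.007 -0.003 -1.   ] q [ 0.38  0.14  0.09  1.77 -0.01  1.23  0.54] F [-0.2  0.2 -0.4] w 0.0871 g 0.0
0.27185230957282797 -261.773330466334
```

```bash
python3 -m handwheel '[{"grip":1,"tx":6,"ty":2,"tz":-1,"turn":4},{"grip":1,"tx":12,"ty":4,"tz":-1,"turn":4},{"grip":1,"tx":18,"ty":6,"tz":-1,"turn":4},{"grip":1,"tx":24,"ty":8,"tz":-1,"turn":4},{"grip":1,"tx":30,"ty":10,"tz":-1,"turn":4},{"grip":1,"tx":36,"ty":12,"tz":-1,"turn":4},{"grip":1,"tx":42,"ty":13,"tz":-1,"turn":4},{"grip":1,"tx":47,"ty":14,"tz":-1,"turn":4},{"grip":1,"tx":47,"ty":14,"tz":-1,"turn":4},{"grip":1,"tx":47,"ty":14,"tz":-1,"turn":4}]'; python3 - <<'E'
from h import *
st()
snap("wrist","p1"); snap("scene","p1s")
E
```

```text
time: 14.65
eef_pos: [0.5172, 0.2161, 0.3426]
tcp_rot: [0.707, 0.707, -0.001, -0.0]
force: [-0.0, -0.1, 0.1]
width: 0.0919
grasp_force: 0.0
t 14.65 p [0.5172 0.2161 0.3426] x [-0.     1.    -0.001] y [ 1.     0.    -0.001] z [-0.001 -0.001 -1.   ] q [-0.3   0.29 -0.26  1.57  0.08  1.29 -0.56] F [-0.  -0.1  0.1] w 0.0919 g 0.0
```

View pics/p1.png

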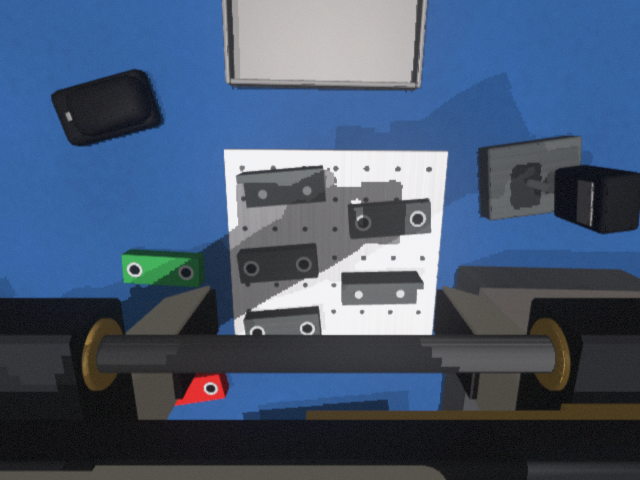

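View pics/p1s.png

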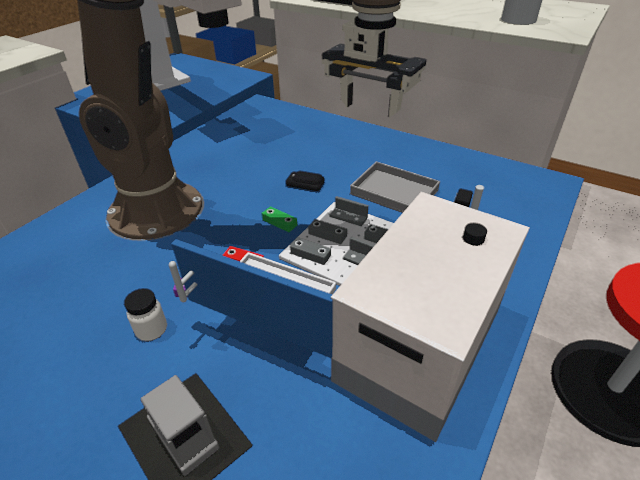

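The wrist picture shows blocks with ring pairs at (363,223)/(418,219), (251,268)/(303,264) and (257,332)/(307,328). The brackets have foot holes at (263,195)/(307,191) and (361,295)/(401,294), with both webs on the upper (+y) side. The scene picture shows the door wide open with the shelf inside and the foot switch untouched on the mat.

```bash
cat >> h.py <<'E'
def refine(im,uv,r=9):
    g=cv2.cvtColor(im,cv2.COLOR_BGR2GRAY).astype(float); u,v=[int(round(a)) for a in uv]
    w=g[v-r:v+r+1,u-r:u+r+1]; m=np.clip(w-(w.min()+.5*(np.percentile(w,97)-w.min())),0,1)
    yy,xx=np.mgrid[v-r:v+r+1,u-r:u+r+1]; m=(m>0)*1.
    m*=(xx-u)**2+(yy-v)**2<=r*r
    return (m*xx).sum()/m.sum(),(m*yy).sum()/m.sum()
def pair(f,a,b,z,r=9):
    im,C=load(f); a=refine(im,a,r); b=refine(im,b,r); P=ray(C,[a,b],z); d=P[1]-P[0]
    print(np.round(a,1),np.round(b,1),"c",P.mean(0).round(4),"len",round(np.hypot(*d[:2]),4),"yaw",round(np.rad2deg(np.arctan2(d[1],d[0])),1)); return P
E
python3 - <<'E'
from h import *
for n,a,b,z in(("C",(363,223),(418,219),.036),("D",(251,268),(303,264),.036),("E",(257,332),(307,328),.036),("bA",(263,195),(307,191),.02),("bB",(361,295),(401,294),.02)):
    print(n,end=" "); pair("p1",a,b,z,8 if z>.03 else 6)
im,C=load("p1")
print("webs",ray(C,[(237,171),(323,166),(237,178),(323,172)],.052).round(4).tolist(),ray(C,[(343,272),(421,271)],.052).round(4).tolist())
print("tray inner/outer bottom",ray(C,[(227,86),(421,88)],.03).round(4).tolist())
cv2.imwrite("pics/p1c.png",cv2.resize(im[145:345,220:450],None,fx=3.4,fy=3,interpolation=cv2.INTER_CUBIC))
E
```

```text
C [359.4 217.7] [418.4 219.1] c [0.5861 0.1928 0.036 ] len 0.0648 yaw -1.4
D [251.2 267.9] [302.8 264. ] c [0.4615 0.1377 0.036 ] len 0.0589 yaw 4.5
E [257.1 329. ] [307.1 327.7] c [0.465  0.0594 0.036 ] len 0.0595 yaw 1.7
bA [262.2 193.9] [306.6 190.2] c [0.4706 0.2194 0.02  ] len 0.0498 yaw 4.8
bB [358.6 294.4] [399.7 293.4] c [0.5809 0.0968 0.02  ] len 0.0493 yaw 1.6
webs [[0.4261, 0.246, 0.052], [0.5141, 0.251, 0.052], [0.4256, 0.2388, 0.052], [0.5141, 0.2449, 0.052]] [[0.5358, 0.1362, 0.052], [0.6213, 0.1374, 0.052]]
tray inner/outer bottom [[0.4163, 0.3295, 0.03], [0.6141, 0.3274, 0.03]]
```

View pics/p1c.png

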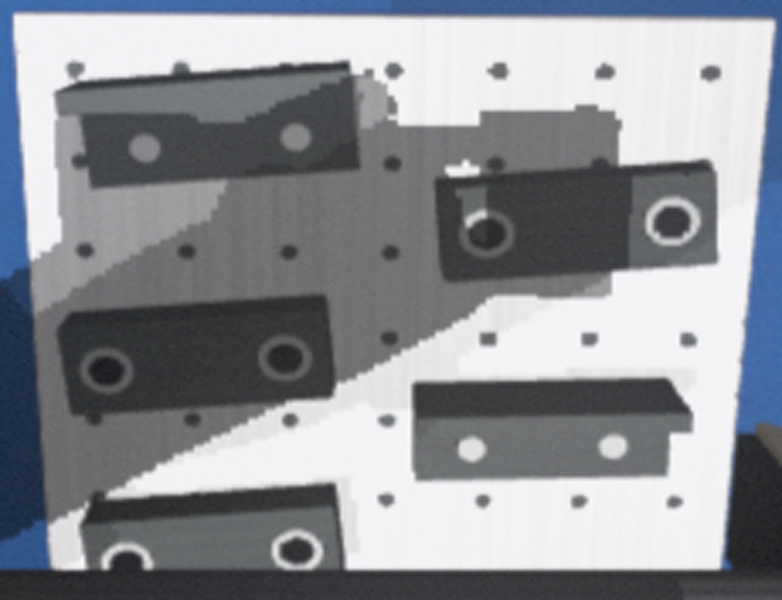

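The crop shows the web tops: bracket A from about (237,179.5) to (323,171) and bracket B from (341.5,286) to (423,285.5). Block C's rings are at (363,222.7) and (417.6,219). All three blocks are grey and on the plate, so none is a look-alike.

```bash
python3 - <<'E'
from h import *
im,C=load("p1")
def g(n,a,b,z):
    P=ray(C,[a,b],z); d=P[1]-P[0]; print(n,P.mean(0).round(4),round(np.hypot(*d[:2]),4),round(np.rad2deg(np.arctan2(d[1],d[0])),1))
g("C",(363.2,222.7),(417.6,219),.036); g("D",(250.9,268.3),(303.8,264.3),.036); g("E",(257.5,332),(307.4,328.7),.036)
g("webA",(236.8,179.5),(323,171),.052); g("webB",(341.5,286.3),(423,285.7),.052)
g("Ctop",(349,240),(430,234),.036)
E
```

```text
C [0.5879 0.1901 0.036 ] 0.0597 4.0
D [0.4619 0.1373 0.036 ] 0.0604 4.5
E [0.4653 0.0568 0.036 ] 0.0596 4.2
webA [0.4697 0.2416 0.052 ] 0.0892 5.5
webB [0.5795 0.1198 0.052 ] 0.0903 0.5
Ctop [0.5876 0.1717 0.036 ] 0.0899 4.4
```

```bash
python3 -m handwheel '[{"grip":0.3,"tx":-1,"ty":3,"tz":0,"turn":-10},{"grip":0.3,"tx":-2.6,"ty":7.1,"tz":3,"turn":-20},{"grip":0.3,"tx":-2.6,"ty":7.1,"tz":6,"turn":-30},{"grip":0.3,"tx":-2.6,"ty":7.1,"tz":9,"turn":-40},{"grip":0.3,"tx":-2.6,"ty":7.1,"tz":12,"turn":-50},{"grip":0.3,"tx":-2.6,"ty":7.1,"tz":15,"turn":-60},{"grip":0.3,"tx":-2.6,"ty":7.1,"tz":18,"turn":-70},{"grip":0.3,"tx":-2.6,"ty":7.1,"tz":21,"turn":-80},{"grip":0.3,"tx":-2.6,"ty":7.1,"tz":22,"turn":-90},{"grip":0.3,"tx":-2.6,"ty":7.1,"tz":23,"turn":-94},{"grip":0.3,"tx":-2.6,"ty":7.1,"tz":24,"turn":-94},{"grip":0.3,"tx":-2.6,"ty":7.1,"tz":24,"turn":-94}]'; python3 - <<'E'
from h import *
st(); snap("wrist","c1"); im,C=load("c1")
print(proj(C,[[.588+.03*np.cos(.07),.190+.03*np.sin(.07),.036],[.588-.03*np.cos(.07),.190-.03*np.sin(.07),.036],[.4653,.0568,.036],[.4619,.1373,.036]]).round(1))
E
```

```text
time: 16.25
eef_pos: [0.5882, 0.1894, 0.1031]
tcp_rot: [-0.033, 0.999, -0.0, -0.001]
force: [0.5, 0.2, -0.3]
width: 0.0598
grasp_force: 0.0
t 16.25 p [0.5882 0.1894 0.1031] x [-0.998 -0.067  0.001] y [-0.067  0.998 -0.001] z [-0.001 -0.001 -1.   ] q [-0.04  0.64 -0.53  1.71  0.4   0.9   0.9 ] F [ 0.5  0.2 -0.3] w 0.0598 g 0.0
[[329.1 328.4]
 [328.9 219.3]
 [ 39.7 -10.9]
 [227.1  -5.9]]
```

View pics/c1.png

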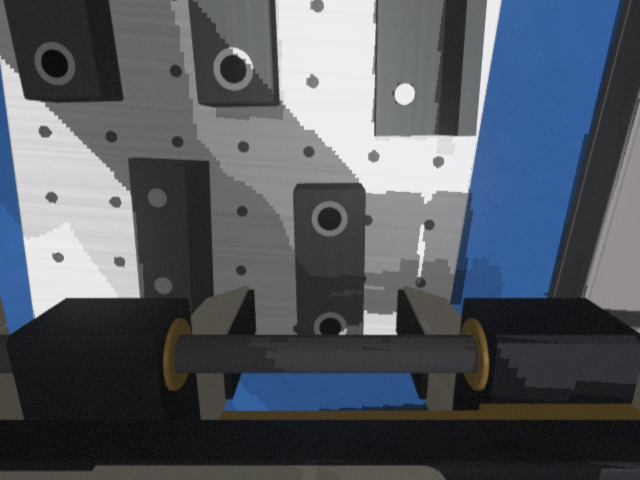

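The wrist picture shows block C centred between the fingers: its ring is at (330,218) and the prediction was (329,219). I grasp it.

```bash
python3 -m handwheel '[{"grip":0.3,"tx":0,"ty":0,"tz":3,"turn":0},{"grip":0.3,"tx":0,"ty":0,"tz":5.2,"turn":0},{"grip":0.3,"tx":0,"ty":0,"tz":5.2,"turn":0},{"grip":-1,"tx":0,"ty":0,"tz":5.2,"turn":0},{"grip":-1,"tx":0,"ty":0,"tz":5.2,"turn":0},{"grip":-1,"tx":0,"ty":0,"tz":5.2,"turn":0},{"grip":-1,"tx":0,"ty":0,"tz":5.2,"turn":0},{"grip":-1,"tx":0,"ty":0,"tz":5.2,"turn":0},{"grip":-1,"tx":0,"ty":0,"tz":5.2,"turn":0}]'; python3 - <<'E'
from h import *
st(); snap("wrist","c2"); 
E
```

```text
time: 17.42
eef_pos: [0.589, 0.1909, 0.0526]
tcp_rot: [-0.035, 0.999, 0.0, 0.001]
force: [-1.2, -0.6, 6.6]
width: 0.0356
grasp_force: 30.0
t 17.43 p [0.589  0.1909 0.0526] x [-0.998 -0.07  -0.001] y [-0.07   0.998  0.   ] z [ 0.001  0.    -1.   ] q [-0.07  0.7  -0.5   1.75  0.44  0.81  0.86] F [-1.2 -0.6  6.6] w 0.0356 g 30.0
```

```bash
cat >> h.py <<'E'
HG=np.array([.672,-.1825]); TH=np.deg2rad(98.2-1.35)
def slot(yd,xd=0.):
    a=np.array([np.cos(TH),np.sin(TH)]); b=np.array([-np.sin(TH),np.cos(TH)])
    return HG+(.063+xd)*a+(.156+yd)*b
def goto(xy,z,ang,dz=0):
    o=manip.get_obs(); Rm=R.from_quat(o["tcp_rot"]).as_matrix(); p=o["eef_pos"]
    t=Rm.T@(np.r_[xy,z]-p)*100; c=np.rad2deg(np.arctan2(Rm[1,0],Rm[0,0])); d=(c-ang+180)%360-180
    print("to",np.round(xy,4),z,"tx %.2f ty %.2f tz %.2f turn %.1f"%(*t,d))
E
python3 - <<'E'
from h import *
goto(slot(-.056),.1276,96.85); goto(slot(.064),.1276,96.85); goto(slot(.004),.1276,96.85)
E
```

```text
to [ 0.5652 -0.1319] 0.1276 tx 4.61 ty -32.03 tz -7.51 turn 87.1
to [ 0.4461 -0.1462] 0.1276 tx 16.59 ty -32.63 tz -7.53 turn 87.1
to [ 0.5056 -0.139 ] 0.1276 tx 10.60 ty -32.33 tz -7.52 turn 87.1
```

```bash
python3 -m handwheel '[{"grip":-1,"tx":0,"ty":0,"tz":-4,"turn":0},{"grip":-1,"tx":0,"ty":0,"tz":-10,"turn":0},{"grip":-1,"tx":0,"ty":0,"tz":-16,"turn":0},{"grip":-1,"tx":0.5,"ty":-2,"tz":-22,"turn":8},{"grip":-1,"tx":1,"ty":-6,"tz":-25,"turn":18},{"grip":-1,"tx":2,"ty":-11,"tz":-25,"turn":28},{"grip":-1,"tx":3,"ty":-16,"tz":-25,"turn":38},{"grip":-1,"tx":3.5,"ty":-21,"tz":-25,"turn":48},{"grip":-1,"tx":4,"ty":-26,"tz":-25,"turn":58},{"grip":-1,"tx":4.6,"ty":-30,"tz":-25,"turn":68},{"grip":-1,"tx":4.6,"ty":-32,"tz":-25,"turn":78},{"grip":-1,"tx":4.6,"ty":-32,"tz":-25,"turn":87.1},{"grip":-1,"tx":4.6,"ty":-32,"tz":-25,"turn":87.1},{"grip":-1,"tx":4.6,"ty":-32,"tz":-25,"turn":87.1}]'; python3 - <<'E'
from h import *
st();  goto(slot(-.056),.1276,96.85); snap("wrist","c3"); im,C=load("c3")
a=[slot(-.096,.063),slot(.096,.063),slot(.096,-.063),slot(-.096,-.063)]
print(proj(C,[[*p,.099] for p in a]).round(1))
cv2.imwrite("pics/c3v.png",im)
E
```

```text
time: 19.23
eef_pos: [0.5648, -0.1312, 0.3016]
tcp_rot: [0.662, 0.75, -0.0, -0.0]
force: [0.3, -0.2, -1.1]
width: 0.0358
grasp_force: 30.0
t 19.23 p [ 0.5648 -0.1312  0.3016] x [-0.124  0.992  0.   ] y [ 0.992  0.124 -0.   ] z [-0.  0. -1.] q [ 0.3   0.34 -0.22  1.6   0.08  1.21  0.19] F [ 0.3 -0.2 -1.1] w 0.0358 g 30.0
to [ 0.5652 -0.1319] 0.1276 tx -0.08 ty 0.04 tz 17.40 turn 0.3
[[377.  141.8]
 [135.4 140.7]
 [153.  288.5]
 [371.4 289.4]]
```

View pics/c3v.png

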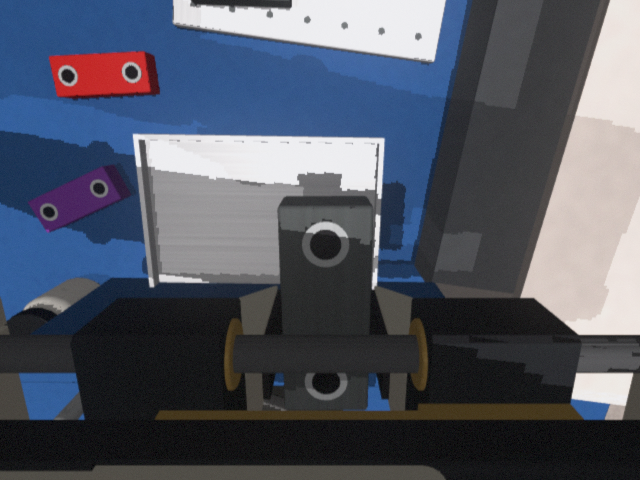

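The wrist picture shows the shelf under the held block. Its lip corners are at about (136,137) and (382,140), and the prediction was (135,141)–(377,142), so the door pose is right to about 2 mm. I lower and release.

```bash
python3 -m handwheel '[{"grip":-1,"tx":-0.1,"ty":0.1,"tz":5,"turn":0},{"grip":-1,"tx":-0.1,"ty":0.1,"tz":10,"turn":0},{"grip":-1,"tx":-0.1,"ty":0.1,"tz":14,"turn":0},{"grip":-1,"tx":-0.1,"ty":0.1,"tz":16,"turn":0},{"grip":-1,"tx":-0.1,"ty":0.1,"tz":16.9,"turn":0},{"grip":-1,"tx":-0.1,"ty":0.1,"tz":17.4,"turn":0},{"grip":-1,"tx":-0.1,"ty":0.1,"tz":17.4,"turn":0}]'; python3 - <<'E'
from h import *
st()
E
```

```text
time: 20.15
eef_pos: [0.5665, -0.1326, 0.1284]
tcp_rot: [0.663, 0.749, 0.0, 0.0]
force: [-0.1, 0.0, -1.7]
width: 0.0358
grasp_force: 30.0
t 20.15 p [ 0.5665 -0.1326  0.1284] x [-0.121  0.993 -0.   ] y [0.993 0.121 0.001] z [ 0.001 -0.    -1.   ] q [ 0.28  0.5  -0.2   1.81  0.13  0.84  0.14] F [-0.1  0.  -1.7] w 0.0358 g 30.0
```

```bash
python3 -m handwheel '[{"grip":-1,"tx":0,"ty":0,"tz":0.1,"turn":0},{"grip":0.04,"tx":0,"ty":0,"tz":0.1,"turn":0},{"grip":0.04,"tx":0,"ty":0,"tz":0.1,"turn":0},{"grip":0.04,"tx":0,"ty":0,"tz":-1,"turn":0},{"grip":0.04,"tx":0,"ty":0,"tz":-6,"turn":0},{"grip":0.1,"tx":0,"ty":0,"tz":-12,"turn":0},{"grip":0.3,"tx":4,"ty":-1,"tz":-15,"turn":-9},{"grip":0.3,"tx":9,"ty":-2,"tz":-15,"turn":-19},{"grip":0.3,"tx":14,"ty":-3,"tz":-15,"turn":-29},{"grip":0.3,"tx":19,"ty":-4,"tz":-15,"turn":-39},{"grip":0.3,"tx":24,"ty":-5.5,"tz":-13,"turn":-49},{"grip":0.3,"tx":28,"ty":-7.1,"tz":-10,"turn":-59},{"grip":0.3,"tx":28,"ty":-7.1,"tz":-6,"turn":-69},{"grip":0.3,"tx":28,"ty":-7.1,"tz":-3,"turn":-79},{"grip":0.3,"tx":28,"ty":-7.1,"tz":0,"turn":-87.6},{"grip":0.3,"tx":28,"ty":-7.1,"tz":2,"turn":-87.6},{"grip":0.3,"tx":28,"ty":-7.1,"tz":2,"turn":-87.6}]'; cat >> h.py <<'E'
def rings(f,R0=.005,R1=.016):
    im,C=load(f); g=cv2.cvtColor(im,cv2.COLOR_BGR2GRAY)
    c=cv2.HoughCircles(cv2.medianBlur(g,3),cv2.HOUGH_GRADIENT,1,30,param1=80,param2=20,minRadius=9,maxRadius=26)
    out=[]
    if c is not None:
        for u,v,r in c[0]:
            if v<330: out.append((u,v,r,*ray(C,[(u,v)],.036)[0,:2].round(4)))
    for o in out: print("ring",np.round(o,4))
E
python3 - <<'E'
from h import *
st(); snap("wrist","e1"); rings("e1"); im,C=load("e1")
c,s=np.cos(.0785),np.sin(.0785)
for n,x,y in(("D",.4619,.1373),("E",.4653,.0568)): print(n,[(round(x+k*.03*c,4),round(y+k*.03*s,4)) for k in(1,-1)],proj(C,[[x+k*.03*c,y+k*.03*s,.036] for k in(1,-1)]).round(1).tolist())
E
```

```text
time: 22.28
eef_pos: [0.4614, 0.1364, 0.1072]
tcp_rot: [-0.039, 0.999, -0.0, -0.001]
force: [0.2, 0.3, 0.0]
width: 0.0597
grasp_force: 0.0
t 22.27 p [0.4614 0.1364 0.1072] x [-0.997 -0.078  0.002] y [-0.078  0.997 -0.001] z [-0.002 -0.001 -1.   ] q [ 0.05  0.46 -0.59  2.04  0.37  0.74  0.89] F [0.2 0.3 0. ] w 0.0597 g 0.0
ring [3.205e+02 5.150e+01 2.080e+01 3.544e-01 1.246e-01]
ring [3.285e+02 2.185e+02 1.180e+01 4.317e-01 1.345e-01]
ring [1.695e+02 2.125e+02 1.160e+01 4.349e-01 5.400e-02]
ring [3.295e+02 3.255e+02 1.610e+01 4.914e-01 1.397e-01]
ring [ 1.500e+00  6.450e+01  1.050e+01  3.712e-01 -2.130e-02]
D [(np.float64(0.4918), np.float64(0.1397)), (np.float64(0.432), np.float64(0.1349))] [[329.3, 326.2], [329.4, 219.1]]
E [(np.float64(0.4952), np.float64(0.0592)), (np.float64(0.4354), np.float64(0.0544))] [[181.9, 321.5], [170.5, 213.6]]
```

Both D and E are where predicted. I grasp D.

```bash
python3 -m handwheel '[{"grip":0.3,"tx":0,"ty":0.1,"tz":3,"turn":0},{"grip":0.3,"tx":0,"ty":0.1,"tz":5.6,"turn":0},{"grip":0.3,"tx":0,"ty":0.1,"tz":5.6,"turn":0},{"grip":-1,"tx":0,"ty":0.1,"tz":5.6,"turn":0},{"grip":-1,"tx":0,"ty":0.1,"tz":5.6,"turn":0},{"grip":-1,"tx":0,"ty":0.1,"tz":5.6,"turn":0},{"grip":-1,"tx":0,"ty":0.1,"tz":5.6,"turn":0},{"grip":-1,"tx":0,"ty":0.1,"tz":5.6,"turn":0},{"grip":-1,"tx":0,"ty":0.1,"tz":5.6,"turn":0}]'; python3 - <<'E'
from h import *
st(); z=manip.get_obs()["eef_pos"][2]; goto(slot(.064),round(z+.075,4),96.85)
E
```

```text
time: 23.45
eef_pos: [0.4624, 0.138, 0.0526]
tcp_rot: [-0.039, 0.999, 0.0, 0.001]
force: [-0.8, -0.4, 9.0]
width: 0.0357
grasp_force: 30.0
t 23.45 p [0.4624 0.138  0.0526] x [-0.997 -0.078 -0.002] y [-0.078  0.997  0.   ] z [ 0.002  0.    -1.   ] q [-0.01  0.54 -0.52  2.09  0.46  0.62  0.8 ] F [-0.8 -0.4  9. ] w 0.0357 g 30.0
to [ 0.4461 -0.1462] 0.1276 tx 3.85 ty -28.20 tz -7.51 turn 87.6
```

```bash
python3 -m handwheel '[{"grip":-1,"tx":0,"ty":0,"tz":-4,"turn":0},{"grip":-1,"tx":0,"ty":0,"tz":-10,"turn":0},{"grip":-1,"tx":0,"ty":0,"tz":-16,"turn":0},{"grip":-1,"tx":0.5,"ty":-2,"tz":-22,"turn":8},{"grip":-1,"tx":1,"ty":-6,"tz":-25,"turn":18},{"grip":-1,"tx":2,"ty":-11,"tz":-25,"turn":28},{"grip":-1,"tx":2.5,"ty":-15,"tz":-25,"turn":38},{"grip":-1,"tx":3,"ty":-19,"tz":-25,"turn":48},{"grip":-1,"tx":3.5,"ty":-23,"tz":-25,"turn":58},{"grip":-1,"tx":3.8,"ty":-26,"tz":-25,"turn":68},{"grip":-1,"tx":3.8,"ty":-28.2,"tz":-25,"turn":78},{"grip":-1,"tx":3.8,"ty":-28.2,"tz":-25,"turn":87.6},{"grip":-1,"tx":3.8,"ty":-28.2,"tz":-22,"turn":87.6},{"grip":-1,"tx":3.8,"ty":-28.2,"tz":-17,"turn":87.6},{"grip":-1,"tx":3.8,"ty":-28.2,"tz":-12,"turn":87.6},{"grip":-1,"tx":3.8,"ty":-28.2,"tz":-9.5,"turn":87.6},{"grip":-1,"tx":3.8,"ty":-28.2,"tz":-8.5,"turn":87.6},{"grip":-1,"tx":3.8,"ty":-28.2,"tz":-8.1,"turn":87.6},{"grip":-1,"tx":3.8,"ty":-28.2,"tz":-8.1,"turn":87.6}]'; python3 - <<'E'
from h import *
st(); goto(slot(.064),.1276,96.85)
E
```

```text
time: 25.82
eef_pos: [0.4466, -0.1464, 0.1335]
tcp_rot: [0.663, 0.748, 0.0, 0.001]
force: [-0.8, -0.9, -1.8]
width: 0.0357
grasp_force: 30.0
t 25.82 p [ 0.4466 -0.1464  0.1335] x [-0.12   0.993 -0.   ] y [0.993 0.12  0.001] z [ 0.001 -0.    -1.   ] q [ 0.43  0.35 -0.29  2.06  0.15  0.74  0.17] F [-0.8 -0.9 -1.8] w 0.0357 g 30.0
to [ 0.4461 -0.1462] 0.1276 tx 0.03 ty -0.05 tz 0.59 turn 0.0
```

```bash
python3 -m handwheel '[{"grip":-1,"tx":0,"ty":0,"tz":0.3,"turn":0},{"grip":-1,"tx":0,"ty":0,"tz":0.6,"turn":0},{"grip":-1,"tx":0,"ty":0,"tz":0.6,"turn":0},{"grip":0.04,"tx":0,"ty":0,"tz":0.6,"turn":0},{"grip":0.04,"tx":0,"ty":0,"tz":0.6,"turn":0},{"grip":0.04,"tx":0,"ty":0,"tz":-1,"turn":0},{"grip":0.04,"tx":0,"ty":0,"tz":-6,"turn":0},{"grip":0.1,"tx":0,"ty":0,"tz":-12,"turn":0},{"grip":0.3,"tx":4,"ty":1,"tz":-15,"turn":-9},{"grip":0.3,"tx":8,"ty":2,"tz":-15,"turn":-19},{"grip":0.3,"tx":12,"ty":3,"tz":-15,"turn":-29},{"grip":0.3,"tx":16,"ty":4,"tz":-15,"turn":-39},{"grip":0.3,"tx":20,"ty":4.3,"tz":-13,"turn":-49},{"grip":0.3,"tx":20,"ty":4.3,"tz":-10,"turn":-59},{"grip":0.3,"tx":20,"ty":4.3,"tz":-6,"turn":-69},{"grip":0.3,"tx":20,"ty":4.3,"tz":-3,"turn":-79},{"grip":0.3,"tx":20,"ty":4.3,"tz":0,"turn":-87.3},{"grip":0.3,"tx":20,"ty":4.3,"tz":2.5,"turn":-87.3},{"grip":0.3,"tx":20,"ty":4.3,"tz":2.5,"turn":-87.3}]'; python3 - <<'E'
from h import *
st(); snap("wrist","f1"); rings("f1"); im,C=load("f1")
c,s=np.cos(.0733),np.sin(.0733)
for n,x,y in(("E",.4653,.0568),): print(n,[(round(x+k*.03*c,4),round(y+k*.03*s,4)) for k in(1,-1)])
E
```

```text
time: 28.2
eef_pos: [0.4636, 0.0571, 0.1064]
tcp_rot: [-0.037, 0.999, -0.0, -0.002]
force: [-0.6, -0.9, -0.6]
width: 0.0596
grasp_force: 0.0
t 28.2 p [0.4636 0.0571 0.1064] x [-0.997 -0.073  0.003] y [-0.073  0.997  0.   ] z [-0.003 -0.    -1.   ] q [ 0.24  0.45 -0.62  2.07  0.38  0.74  1.03] F [-0.6 -0.9 -0.6] w 0.0596 g 0.0
ring [4.865e+02 5.650e+01 1.690e+01 3.532e-01 1.216e-01]
ring [3.255e+02 2.205e+02 1.180e+01 4.348e-01 5.390e-02]
ring [3.265e+02 3.275e+02 1.580e+01 4.944e-01 5.880e-02]
ring [ 1.625e+02  7.650e+01  1.520e+01  3.725e-01 -2.610e-02]
E [(np.float64(0.4952), np.float64(0.059)), (np.float64(0.4354), np.float64(0.0546))]
```

```bash
python3 -m handwheel '[{"grip":0.3,"tx":-0.1,"ty":-0.1,"tz":3,"turn":0},{"grip":0.3,"tx":-0.1,"ty":-0.1,"tz":5.5,"turn":0},{"grip":0.3,"tx":-0.1,"ty":-0.1,"tz":5.5,"turn":0},{"grip":-1,"tx":-0.1,"ty":-0.1,"tz":5.5,"turn":0},{"grip":-1,"tx":-0.1,"ty":-0.1,"tz":5.5,"turn":0},{"grip":-1,"tx":-0.1,"ty":-0.1,"tz":5.5,"turn":0},{"grip":-1,"tx":-0.1,"ty":-0.1,"tz":5.5,"turn":0},{"grip":-1,"tx":-0.1,"ty":-0.1,"tz":5.5,"turn":0},{"grip":-1,"tx":-0.1,"ty":-0.1,"tz":5.5,"turn":0}]'; python3 - <<'E'
from h import *
st(); z=manip.get_obs()["eef_pos"][2]; goto(slot(.004),round(z+.075,4),96.85)
E
```

```text
time: 29.38
eef_pos: [0.4664, 0.0566, 0.0536]
tcp_rot: [-0.037, 0.999, -0.0, 0.001]
force: [-0.5, -0.6, 7.4]
width: 0.0353
grasp_force: 30.0
t 29.38 p [0.4664 0.0566 0.0536] x [-0.997 -0.073 -0.002] y [-0.073  0.997 -0.   ] z [ 0.002 -0.    -1.   ] q [ 0.18  0.53 -0.55  2.11  0.48  0.62  0.94] F [-0.5 -0.6  7.4] w 0.0353 g 30.0
to [ 0.5056 -0.139 ] 0.1286 tx -2.49 ty -19.80 tz -7.49 turn 87.3
```

```bash
python3 -m handwheel '[{"grip":-1,"tx":0,"ty":0,"tz":-4,"turn":0},{"grip":-1,"tx":0,"ty":0,"tz":-10,"turn":0},{"grip":-1,"tx":0,"ty":0,"tz":-16,"turn":0},{"grip":-1,"tx":-0.5,"ty":-2,"tz":-22,"turn":8},{"grip":-1,"tx":-1,"ty":-5,"tz":-25,"turn":18},{"grip":-1,"tx":-1.5,"ty":-8,"tz":-25,"turn":28},{"grip":-1,"tx":-2,"ty":-11,"tz":-25,"turn":38},{"grip":-1,"tx":-2.3,"ty":-14,"tz":-25,"turn":48},{"grip":-1,"tx":-2.6,"ty":-17,"tz":-25,"turn":58},{"grip":-1,"tx":-2.6,"ty":-19.8,"tz":-25,"turn":68},{"grip":-1,"tx":-2.6,"ty":-19.8,"tz":-25,"turn":78},{"grip":-1,"tx":-2.6,"ty":-19.8,"tz":-25,"turn":87.3},{"grip":-1,"tx":-2.6,"ty":-19.8,"tz":-22,"turn":87.3},{"grip":-1,"tx":-2.6,"ty":-19.8,"tz":-19,"turn":87.3},{"grip":-1,"tx":-2.6,"ty":-19.8,"tz":-19,"turn":87.3}]'; python3 - <<'E'
from h import *
st(); goto([.5066,-.1395],.1286,96.85)
snap("wrist","g1"); im,C=load("g1"); g=cv2.cvtColor(im,cv2.COLOR_BGR2GRAY)
c=cv2.HoughCircles(cv2.medianBlur(g,3),cv2.HOUGH_GRADIENT,1,30,param1=80,param2=20,minRadius=8,maxRadius=26)
for u,v,r in c[0]:
    if v<330: print(u,v,r,ray(C,[(u,v)],.111).round(4))
for y in(-.056,.064): 
    for x in(.03,-.03): print(y,slot(y,x).round(4),proj(C,[[*slot(y,x),.111]]).round(1))
E
```

```text
time: 31.25
eef_pos: [0.5044, -0.1388, 0.2409]
tcp_rot: [0.663, 0.748, -0.001, -0.002]
force: [0.1, -0.6, -0.9]
width: 0.0355
grasp_force: 30.0
t 31.25 p [ 0.5044 -0.1388  0.2409] x [-0.12   0.993  0.002] y [ 0.993  0.12  -0.005] z [-0.005  0.001 -1.   ] q [ 0.45  0.31 -0.36  1.81  0.12  1.05  0.16] F [ 0.1 -0.6 -0.9] w 0.0355 g 30.0
to [ 0.5066 -0.1395] 0.1286 tx -0.11 ty 0.26 tz 11.23 turn 0.1
324.5 242.5 22.8 [[ 0.503  -0.1395  0.111 ]]
422.5 198.5 13.2 [[ 0.5623 -0.1026  0.111 ]]
240.5 284.5 11.8 [[ 0.4493 -0.1762  0.111 ]]
97.5 68.5 8.8 [[ 0.356  -0.0489  0.111 ]]
172.5 60.5 9.6 [[ 0.4004 -0.0392  0.111 ]]
235.5 198.5 9.4 [[ 0.4424 -0.1171  0.111 ]]
132.5 199.5 10.3 [[ 0.3761 -0.1258  0.111 ]]
75.5 225.5 10.3 [[ 0.3385 -0.1478  0.111 ]]
418.5 287.5 10.0 [[ 0.5709 -0.1635  0.111 ]]
-0.056 [ 0.5616 -0.1021] [[421.6 197.7]]
-0.056 [ 0.5688 -0.1617] [[416.  284.6]]
0.064 [ 0.4425 -0.1164] [[235.8 197.5]]
0.064 [ 0.4496 -0.176 ] [[241.  284.3]]
```

```bash
python3 -m handwheel '[{"grip":-1,"tx":-0.1,"ty":0.1,"tz":4,"turn":0},{"grip":-1,"tx":-0.1,"ty":0.1,"tz":6.5,"turn":0},{"grip":-1,"tx":-0.1,"ty":0.1,"tz":6.5,"turn":0},{"grip":-1,"tx":-0.1,"ty":0.1,"tz":6.5,"turn":0}]'; python3 - <<'E'
from h import *
st(); goto([.5062,-.1399],.1286,96.85)
E
```

```text
time: 31.8
eef_pos: [0.5085, -0.1401, 0.1796]
tcp_rot: [0.663, 0.748, 0.001, 0.001]
force: [0.3, 0.2, -1.8]
width: 0.0355
grasp_force: 30.0
t 31.8 p [ 0.5085 -0.1401  0.1796] x [-0.12   0.993 -0.001] y [0.993 0.12  0.002] z [ 0.002 -0.    -1.   ] q [ 0.43  0.38 -0.35  1.88  0.16  0.91  0.13] F [ 0.3  0.2 -1.8] w 0.0355 g 30.0
to [ 0.5062 -0.1399] 0.1286 tx 0.05 ty -0.23 tz 5.10 turn 0.0
```

```bash
python3 -m handwheel '[{"grip":-1,"tx":0,"ty":-0.2,"tz":0,"turn":0},{"grip":-1,"tx":0,"ty":-0.2,"tz":1.5,"turn":0},{"grip":-1,"tx":0,"ty":-0.2,"tz":2,"turn":0},{"grip":-1,"tx":0,"ty":-0.2,"tz":2,"turn":0},{"grip":-1,"tx":0,"ty":-0.2,"tz":2,"turn":0}]'; python3 - <<'E'
from h import *
st(); goto([.5062,-.1399],.1286,96.85)
E
```

```text
time: 32.42
eef_pos: [0.5054, -0.1402, 0.1578]
tcp_rot: [0.663, 0.748, 0.0, -0.0]
force: [-0.0, -0.3, -2.2]
width: 0.0351
grasp_force: 30.0
t 32.42 p [ 0.5054 -0.1402  0.1578] x [-0.12   0.993  0.   ] y [ 0.993  0.12  -0.   ] z [-0.  0. -1.] q [ 0.43  0.4  -0.34  1.91  0.18  0.86  0.12] F [-0.  -0.3 -2.2] w 0.0351 g 30.0
to [ 0.5062 -0.1399] 0.1286 tx 0.02 ty 0.08 tz 2.92 turn 0.1
```

```bash
python3 -m handwheel '[{"grip":-1,"tx":0,"ty":0,"tz":0.8,"turn":0},{"grip":-1,"tx":0,"ty":0,"tz":1.6,"turn":0},{"grip":-1,"tx":0,"ty":0,"tz":2.4,"turn":0},{"grip":-1,"tx":0,"ty":0,"tz":2.8,"turn":0},{"grip":-1,"tx":0,"ty":0,"tz":2.9,"turn":0},{"grip":-1,"tx":0,"ty":0,"tz":2.9,"turn":0}]'; python3 - <<'E'
from h import *
st()
E
```

```text
time: 33.17
eef_pos: [0.5055, -0.1402, 0.1288]
tcp_rot: [0.663, 0.748, 0.0, 0.0]
force: [0.5, -0.5, -1.2]
width: 0.0356
grasp_force: 30.0
t 33.17 p [ 0.5055 -0.1402  0.1288] x [-0.12   0.993 -0.   ] y [0.993 0.12  0.   ] z [ 0. -0. -1.] q [ 0.42  0.44 -0.33  1.94  0.2   0.79  0.1 ] F [ 0.5 -0.5 -1.2] w 0.0356 g 30.0
```

```bash
python3 -m handwheel '[{"grip":-0.13,"tx":0,"ty":0,"tz":0,"turn":0},{"grip":-0.13,"tx":0,"ty":0,"tz":0,"turn":0},{"grip":-0.13,"tx":0,"ty":0,"tz":-1,"turn":0},{"grip":-0.13,"tx":0,"ty":0,"tz":-3,"turn":0},{"grip":-0.13,"tx":0,"ty":0,"tz":-7,"turn":0},{"grip":-0.13,"tx":0,"ty":0,"tz":-12,"turn":0},{"grip":-0.13,"tx":4,"ty":1.5,"tz":-15,"turn":-9},{"grip":-0.13,"tx":9,"ty":3.5,"tz":-15,"turn":-19},{"grip":-0.13,"tx":14,"ty":6,"tz":-15,"turn":-29},{"grip":-0.13,"tx":19,"ty":8,"tz":-15,"turn":-39},{"grip":-0.13,"tx":24,"ty":10,"tz":-13,"turn":-49},{"grip":-0.13,"tx":24.9,"ty":10.5,"tz":-10,"turn":-59},{"grip":-0.13,"tx":24.9,"ty":10.5,"tz":-8,"turn":-69},{"grip":-0.13,"tx":24.9,"ty":10.5,"tz":-7,"turn":-79},{"grip":-0.13,"tx":24.9,"ty":10.5,"tz":-7,"turn":-84.7},{"grip":-0.13,"tx":24.9,"ty":10.5,"tz":-7,"turn":-84.7},{"grip":-0.13,"tx":24.9,"ty":10.5,"tz":-7,"turn":-84.7}]'; python3 - <<'E'
from h import *
st(); snap("wrist","b1"); im,C=load("b1")
g=cv2.cvtColor(im,cv2.COLOR_BGR2GRAY)
m=cv2.inRange(g,0,130); print("pred webtop ends",proj(C,[[.5795+k*.045,.1198,.052] for k in(1,-1)]).round(1).tolist())
# profile across bracket, along world y at x=.56, z=.052
for x in(.545,.565):
    ys=np.arange(.07,.15,.002); uv=proj(C,[[x,y,.052] for y in ys]); print(x,[(round(y*1000),int(g[int(v),int(u)])) for y,(u,v) in zip(ys,uv) if 0<=v<480 and 0<=u<640])
E
```

```text
time: 35.3
eef_pos: [0.5799, 0.1196, 0.1993]
tcp_rot: [-0.013, 1.0, 0.0, 0.0]
force: [-0.2, -0.2, -0.9]
width: 0.04
grasp_force: 0.0
t 35.3 p [0.5799 0.1196 0.1993] x [-1.    -0.025 -0.001] y [-0.025  1.     0.   ] z [ 0.001  0.    -1.   ] q [ 0.2   0.53 -0.72  1.68  0.39  1.08  0.95] F [-0.2 -0.2 -0.9] w 0.04 g 0.0
pred webtop ends [[325.9, 294.8], [329.2, 171.5]]
0.545 [(70, 103), (72, 102), (74, 101), (76, 103), (78, 102), (80, 104), (82, 101), (84, 103), (86, 69), (88, 49), (90, 46), (92, 45), (94, 52), (96, 51), (98, 45), (100, 49), (102, 53), (104, 63), (106, 65), (108, 63), (110, 65), (112, 69), (114, 66), (116, 65), (118, 65), (120, 67), (122, 94), (124, 112), (126, 138), (128, 142), (130, 141), (132, 142), (134, 141), (136, 144), (138, 144), (140, 143), (142, 143), (144, 145), (146, 144), (148, 146)]
0.565 [(70, 103), (72, 105), (74, 106), (76, 101), (78, 100), (80, 103), (82, 107), (84, 103), (86, 99), (88, 48), (90, 48), (92, 44), (94, 48), (96, 49), (98, 45), (100, 50), (102, 49), (104, 48), (106, 48), (108, 51), (110, 48), (112, 48), (114, 61), (116, 61), (118, 62), (120, 61), (122, 68), (124, 107), (126, 135), (128, 136), (130, 138), (132, 141), (134, 139), (136, 139), (138, 139), (140, 141), (142, 141), (144, 141), (146, 139), (148, 139)]
```

```bash
python3 -m handwheel '[{"grip":-0.13,"tx":0,"ty":0,"tz":5,"turn":0},{"grip":-0.13,"tx":0,"ty":0,"tz":10,"turn":0},{"grip":-0.13,"tx":0,"ty":0,"tz":13,"turn":0},{"grip":-0.13,"tx":0,"ty":0,"tz":15,"turn":0},{"grip":-0.13,"tx":0,"ty":0,"tz":15,"turn":0},{"grip":-1,"tx":0,"ty":0,"tz":15,"turn":0},{"grip":-1,"tx":0,"ty":0,"tz":15,"turn":0},{"grip":-1,"tx":0,"ty":0,"tz":15,"turn":0},{"grip":-1,"tx":0,"ty":0,"tz":15,"turn":0},{"grip":-1,"tx":0,"ty":0,"tz":15,"turn":0}]'; python3 - <<'E'
from h import *
st()
E
```

```text
time: 36.6
eef_pos: [0.58, 0.1196, 0.0493]
tcp_rot: [-0.014, 1.0, -0.0, 0.0]
force: [-1.0, -0.6, 6.6]
width: 0.008
grasp_force: 30.0
t 36.6 p [0.58   0.1196 0.0493] x [-1.    -0.028 -0.001] y [-0.028  1.    -0.   ] z [ 0.001 -0.    -1.   ] q [ 0.13  0.7  -0.62  1.81  0.55  0.8   0.82] F [-1.  -0.6  6.6] w 0.008 g 30.0
```

```bash
python3 -m handwheel '[{"grip":-1,"tx":0,"ty":0,"tz":-3,"turn":0},{"grip":-1,"tx":0,"ty":0,"tz":-8,"turn":0},{"grip":-1,"tx":0,"ty":0,"tz":-13,"turn":0},{"grip":-1,"tx":1,"ty":4,"tz":-17,"turn":1},{"grip":-1,"tx":2,"ty":9,"tz":-17,"turn":1.6},{"grip":-1,"tx":3,"ty":14,"tz":-17,"turn":1.6},{"grip":-1,"tx":4,"ty":19,"tz":-17,"turn":1.6},{"grip":-1,"tx":5,"ty":24,"tz":-17,"turn":1.6},{"grip":-1,"tx":5.8,"ty":29,"tz":-17,"turn":1.6},{"grip":-1,"tx":5.8,"ty":32.3,"tz":-17,"turn":1.6},{"grip":-1,"tx":5.8,"ty":32.3,"tz":-17,"turn":1.6},{"grip":-1,"tx":5.8,"ty":32.3,"tz":-17,"turn":1.6}]'; python3 - <<'E'
from h import *
st(); snap("wrist","t1"); im,C=load("t1"); hsv=cv2.cvtColor(im,cv2.COLOR_BGR2HSV)
blue=((hsv[...,0]>95)&(hsv[...,0]<125)&(hsv[...,1]>110))
def prof(P):
    uv=proj(C,P); return [(-1 if not(0<=v<480 and 0<=u<640) else int(blue[int(v),int(u)])) for u,v in uv]
for x in(.44,.46): 
    ys=np.arange(.30,.52,.003); print("x",x,"".join("b" if q==1 else "." if q==0 else " " for q in prof([[x,y,.03] for y in ys])))
for y in(.36,.39,.47):
    xs=np.arange(.38,.66,.003); print("y",y,"".join("b" if q==1 else "." if q==0 else " " for q in prof([[x,y,.03] for x in xs])))
E
```

```text
time: 38.1
eef_pos: [0.5129, 0.4399, 0.2181]
tcp_rot: [0.0, 1.0, -0.001, -0.0]
force: [0.0, -0.2, -2.6]
width: 0.0077
grasp_force: 30.0
t 38.1 p [0.5129 0.4399 0.2181] x [-1.  0.  0.] y [ 0.     1.    -0.002] z [-0.    -0.002 -1.   ] q [-0.37  0.65 -0.71  1.43  0.43  1.22  0.45] F [ 0.  -0.2 -2.6] w 0.0077 g 30.0
x 0.44 bbbbbbbbbbbb.................................................bbbbbbbbbbbbb
x 0.46 bbbbbbbbbbb..................................................bbbbbbbbbbbbb
y 0.36 bbbbbbbbbbbb..................................................................................
y 0.39 bbbbbbbbbbbb..................................................................................
y 0.47 bbbbbbbbbbbbb.................................................................................
```

```bash
python3 -m handwheel '[{"grip":-1,"tx":-0.3,"ty":0.3,"tz":5,"turn":0},{"grip":-1,"tx":-0.3,"ty":0.3,"tz":10,"turn":0},{"grip":-1,"tx":-0.3,"ty":0.3,"tz":14,"turn":0},{"grip":-1,"tx":-0.3,"ty":0.3,"tz":16.5,"turn":0},{"grip":-1,"tx":-0.3,"ty":0.3,"tz":17.3,"turn":0},{"grip":-1,"tx":-0.3,"ty":0.3,"tz":17.5,"turn":0},{"grip":-1,"tx":-0.3,"ty":0.3,"tz":17.5,"turn":0}]'; python3 - <<'E'
from h import *
st()
E
```

```text
time: 39.02
eef_pos: [0.5164, 0.4442, 0.045]
tcp_rot: [0.0, 1.0, 0.001, 0.001]
force: [-0.9, -0.4, -2.0]
width: 0.0082
grasp_force: 30.0
t 39.02 p [0.5164 0.4442 0.045 ] x [-1.     0.001 -0.001] y [0.001 1.    0.001] z [ 0.001  0.001 -1.   ] q [-0.41  0.82 -0.62  1.57  0.56  0.93  0.34] F [-0.9 -0.4 -2. ] w 0.0082 g 30.0
```

```bash
python3 -m handwheel '[{"grip":-1,"tx":0,"ty":0,"tz":0.3,"turn":0},{"grip":-1,"tx":0,"ty":0,"tz":0.3,"turn":0},{"grip":-0.65,"tx":0,"ty":0,"tz":0.3,"turn":0},{"grip":-0.65,"tx":0,"ty":0,"tz":0.3,"turn":0},{"grip":-0.65,"tx":0,"ty":0,"tz":-2,"turn":0},{"grip":-0.65,"tx":0,"ty":0,"tz":-6,"turn":0},{"grip":-0.3,"tx":0,"ty":0,"tz":-12,"turn":0},{"grip":-0.13,"tx":1,"ty":-5,"tz":-15.5,"turn":-5},{"grip":-0.13,"tx":2,"ty":-10,"tz":-15.5,"turn":-5},{"grip":-0.13,"tx":3,"ty":-15,"tz":-15.5,"turn":-5},{"grip":-0.13,"tx":4.7,"ty":-20,"tz":-15.5,"turn":-5},{"grip":-0.13,"tx":4.7,"ty":-20.3,"tz":-15.5,"turn":-5},{"grip":-0.13,"tx":4.7,"ty":-20.3,"tz":-15.5,"turn":-5}]'; python3 - <<'E'
from h import *
st(); snap("wrist","a1"); im,C=load("a1"); g=cv2.cvtColor(im,cv2.COLOR_BGR2GRAY)
for x in(.435,.445,.46):
    ys=np.arange(.19,.27,.002); uv=proj(C,[[x,y,.052] for y in ys]); print(x,[(round(y*1000),int(g[int(v),int(u)])) for y,(u,v) in zip(ys,uv) if 0<=v<480 and 0<=u<640])
snap("scene","a1s")
E
```

```text
time: 40.65
eef_pos: [0.4692, 0.2414, 0.2001]
tcp_rot: [-0.043, 0.999, 0.0, 0.001]
force: [0.4, 0.5, -0.0]
width: 0.0401
grasp_force: 0.0
t 40.65 p [0.4692 0.2414 0.2001] x [-0.996 -0.087 -0.002] y [-0.087  0.996  0.001] z [ 0.002  0.001 -1.   ] q [ 0.02  0.45 -0.8   1.83  0.37  1.02  0.72] F [ 0.4  0.5 -0. ] w 0.0401 g 0.0
0.435 [(190, 150), (192, 149), (194, 149), (196, 150), (198, 150), (200, 151), (202, 152), (204, 149), (206, 141), (208, 66), (210, 68), (212, 63), (214, 67), (216, 63), (218, 63), (220, 61), (222, 64), (224, 66), (226, 69), (228, 63), (230, 64), (232, 65), (234, 63), (236, 68), (238, 65), (240, 66), (242, 68), (244, 149), (246, 152), (248, 155), (250, 156), (252, 153), (254, 154), (256, 156), (258, 158), (260, 155), (262, 69), (264, 60), (266, 59), (268, 61), (270, 95)]
0.445 [(190, 149), (192, 152), (194, 155), (196, 152), (198, 152), (200, 152), (202, 153), (204, 151), (206, 153), (208, 74), (210, 62), (212, 63), (214, 64), (216, 73), (218, 92), (220, 105), (222, 68), (224, 64), (226, 65), (228, 67), (230, 69), (232, 62), (234, 61), (236, 67), (238, 63), (240, 66), (242, 64), (244, 107), (246, 148), (248, 151), (250, 152), (252, 150), (254, 153), (256, 154), (258, 152), (260, 150), (262, 78), (264, 61), (266, 58), (268, 62), (270, 91)]
0.46 [(190, 154), (192, 154), (194, 157), (196, 154), (198, 155), (200, 153), (202, 155), (204, 156), (206, 154), (208, 148), (210, 64), (212, 66), (214, 63), (216, 64), (218, 63), (220, 62), (222, 66), (224, 67), (226, 66), (228, 65), (230, 63), (232, 64), (234, 58), (236, 65), (238, 65), (240, 65), (242, 62), (244, 66), (246, 136), (248, 155), (250, 155), (252, 155), (254, 154), (256, 155), (258, 152), (260, 149), (262, 67), (264, 61), (266, 59), (268, 60), (270, 61)]
```

```bash
python3 -m handwheel '[{"grip":-0.13,"tx":0,"ty":0.1,"tz":5,"turn":0},{"grip":-0.13,"tx":0,"ty":0.1,"tz":10,"turn":0},{"grip":-0.13,"tx":0,"ty":0.1,"tz":13,"turn":0},{"grip":-0.13,"tx":0,"ty":0.1,"tz":15.1,"turn":0},{"grip":-0.13,"tx":0,"ty":0.1,"tz":15.1,"turn":0},{"grip":-1,"tx":0,"ty":0.1,"tz":15.1,"turn":0},{"grip":-1,"tx":0,"ty":0.1,"tz":15.1,"turn":0},{"grip":-1,"tx":0,"ty":0.1,"tz":15.1,"turn":0},{"grip":-1,"tx":0,"ty":0.1,"tz":15.1,"turn":0},{"grip":-1,"tx":0,"ty":0.1,"tz":15.1,"turn":0},{"grip":-1,"tx":0,"ty":0.1,"tz":10,"turn":0},{"grip":-1,"tx":0,"ty":0.1,"tz":5,"turn":0},{"grip":-1,"tx":0,"ty":0.1,"tz":0,"turn":0},{"grip":-1,"tx":0,"ty":0.1,"tz":0,"turn":0}]'; python3 - <<'E'
from h import *
st(); goto([.5155,.383],.044,180)
E
```

```text
time: 42.5
eef_pos: [0.4701, 0.2432, 0.2022]
tcp_rot: [-0.043, 0.999, 0.001, 0.003]
force: [1.1, -0.4, -1.8]
width: 0.0078
grasp_force: 30.0
t 42.5 p [0.4701 0.2432 0.2022] x [-0.996 -0.087 -0.006] y [-0.087  0.996  0.002] z [ 0.006  0.003 -1.   ] q [ 0.02  0.45 -0.81  1.83  0.38  1.02  0.72] F [ 1.1 -0.4 -1.8] w 0.0078 g 30.0
to [0.5155 0.383 ] 0.044 tx -5.64 ty 13.50 tz 15.89 turn 5.0
```

```bash
python3 -m handwheel '[{"grip":-1,"tx":-2,"ty":4.5,"tz":0,"turn":2},{"grip":-1,"tx":-4,"ty":9,"tz":0,"turn":5},{"grip":-1,"tx":-5.6,"ty":13.3,"tz":0,"turn":5},{"grip":-1,"tx":-5.6,"ty":13.3,"tz":4,"turn":5},{"grip":-1,"tx":-5.6,"ty":13.3,"tz":9,"turn":5},{"grip":-1,"tx":-5.6,"ty":13.3,"tz":12,"turn":5},{"grip":-1,"tx":-5.6,"ty":13.3,"tz":14.5,"turn":5},{"grip":-1,"tx":-5.6,"ty":13.3,"tz":15.3,"turn":5},{"grip":-1,"tx":-5.6,"ty":13.3,"tz":15.5,"turn":5},{"grip":-1,"tx":-5.6,"ty":13.3,"tz":15.5,"turn":5}]'; python3 - <<'E'
from h import *
st()
E
```

```text
time: 43.75
eef_pos: [0.5131, 0.3796, 0.0444]
tcp_rot: [0.0, 1.0, 0.0, 0.0]
force: [0.2, 0.0, -1.0]
width: 0.0076
grasp_force: 30.0
t 43.75 p [0.5131 0.3796 0.0444] x [-1.     0.    -0.001] y [0.    1.    0.001] z [ 0.001  0.001 -1.   ] q [-0.31  0.77 -0.64  1.69  0.57  0.87  0.38] F [ 0.2  0.  -1. ] w 0.0076 g 30.0
```

```bash
python3 -m handwheel '[{"grip":-1,"tx":0,"ty":0,"tz":0.2,"turn":0},{"grip":-0.6,"tx":0,"ty":0,"tz":0.2,"turn":0},{"grip":-0.6,"tx":0,"ty":0,"tz":0.2,"turn":0},{"grip":-0.6,"tx":0,"ty":0,"tz":-2,"turn":0},{"grip":-0.6,"tx":0,"ty":0,"tz":-6,"turn":0},{"grip":-0.3,"tx":0,"ty":0,"tz":-12,"turn":0},{"grip":1,"tx":0,"ty":0,"tz":-18,"turn":0},{"grip":1,"tx":0.5,"ty":-3,"tz":-24,"turn":8},{"grip":1,"tx":1,"ty":-9,"tz":-26,"turn":18},{"grip":1,"tx":2,"ty":-15,"tz":-26,"turn":28},{"grip":1,"tx":3,"ty":-21,"tz":-26,"turn":38},{"grip":1,"tx":4,"ty":-27,"tz":-26,"turn":48},{"grip":1,"tx":5,"ty":-33,"tz":-26,"turn":58},{"grip":1,"tx":6,"ty":-39,"tz":-26,"turn":68},{"grip":1,"tx":7,"ty":-45,"tz":-26,"turn":78},{"grip":1,"tx":8,"ty":-51,"tz":-26,"turn":83.2},{"grip":1,"tx":9,"ty":-57,"tz":-26,"turn":83.2},{"grip":1,"tx":10.3,"ty":-62,"tz":-26,"turn":83.2},{"grip":1,"tx":10.3,"ty":-64.3,"tz":-26,"turn":83.2},{"grip":1,"tx":10.3,"ty":-64.3,"tz":-26,"turn":83.2}]'; python3 - <<'E'
from h import *
st(); goto([.4097,-.2634],.194,96.85); snap("scene","k1"); im,C=load("k1"); snap("side","k1b"); im2,C2=load("k1b"); snap("wrist","k1w")
print(proj(C,[[.4097,-.2634,.216]]),proj(C,[[.5145,.415,.02]]))
a=cv2.resize(im[160:320,110:390],(400,229)); b=cv2.resize(im[140:240,330:450],(400,333)); c=cv2.resize(im2[330:460,180:340],(400,325)); d=cv2.resize(cv2.imread("pics/k1w.png"),(400,300))
cv2.imwrite("pics/kv.png",np.vstack([np.hstack([a,c[:229]]),np.hstack([b,np.pad(d,((0,33),(0,0),(0,0)))])]))
E
```

```text
time: 46.25
eef_pos: [0.4095, -0.2649, 0.3049]
tcp_rot: [0.665, 0.747, 0.0, 0.001]
force: [0.3, 1.1, -0.3]
width: 0.092
grasp_force: 0.0
t 46.25 p [ 0.4095 -0.2649  0.3049] x [-0.116  0.993 -0.001] y [0.993 0.116 0.001] z [ 0.001 -0.001 -1.   ] q [ 0.67  0.18 -0.24  1.8   0.05  1.16  0.53] F [ 0.3  1.1 -0.3] w 0.092 g 0.0
to [ 0.4097 -0.2634] 0.194 tx 0.16 ty 0.03 tz 11.09 turn -0.2
[[171.00417987 264.60941004]] [[395.82100853 184.11614105]]
```

View pics/kv.png

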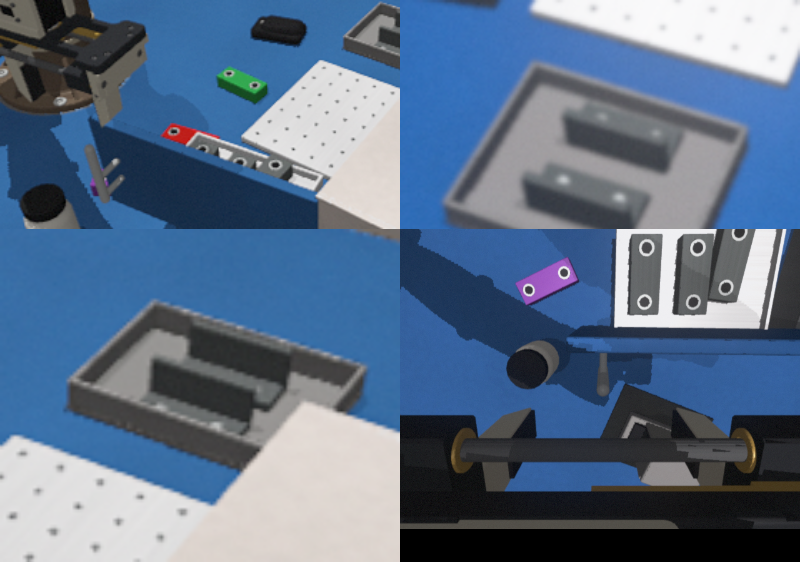

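The view shows both brackets on their feet in the tray. The hinge-side block has been knocked askew on the shelf: its rings are at (542,8) and (522,94) in full wrist pixels, turned towards the middle block. The other two lie straight. I measure it before fixing it.

```bash
python3 - <<'E'
from h import *
a=np.array([np.cos(TH),np.sin(TH)]); b=np.array([-np.sin(TH),np.cos(TH)])
for p,q in(((392,29),(392,115)),((475,27),(467,117)),((542,8),(522,94))):
    P=pair("k1w",p,q,.111,8)
    for X in (*P,P.mean(0)): v=X[:2]-HG; print("   xd %.1f yd %.1f"%((v@a-.063)*1000,(v@b-.156)*1000))
snap("side","k2"); im,C=load("k2")
E
```

```text
[386.2  27.8] [395.2 111.2] c [ 0.4446 -0.1442  0.111 ] len 0.0579 yaw -74.1
   xd 30.8 yd 69.8
   xd -26.4 yd 60.6
   xd 2.2 yd 65.2
[471.4  22.7] [461.5 117.1] c [ 0.5001 -0.138   0.111 ] len 0.0648 yaw -84.3
   xd 34.1 yd 8.7
   xd -30.7 yd 10.0
   xd 1.7 yd 9.3
[541.7  13.4] [527.6  97.4] c [ 0.5476 -0.1222  0.111 ] len 0.0566 yaw -85.6
   xd 40.0 yd -40.9
   xd -16.5 yd -38.5
   xd 11.7 yd -39.7
```

```bash
python3 - <<'E'
from h import *
goto(slot(-.03,-.06),.305,96.85)
E
```

```text
to [ 0.5465 -0.1945] 0.305 tx 5.07 ty 14.35 tz -0.05 turn 0.1
```

```bash
python3 -m handwheel '[{"grip":1,"tx":2,"ty":5,"tz":0,"turn":0},{"grip":1,"tx":4,"ty":10,"tz":0,"turn":0},{"grip":1,"tx":5.1,"ty":14.3,"tz":0,"turn":0},{"grip":1,"tx":5.1,"ty":14.3,"tz":0,"turn":0},{"grip":1,"tx":5.1,"ty":14.3,"tz":0,"turn":0},{"grip":1,"tx":5.1,"ty":14.3,"tz":0,"turn":0}]'; python3 - <<'E'
from h import *
st(); snap("wrist","m1"); im,C=load("m1"); g=cv2.cvtColor(im,cv2.COLOR_BGR2GRAY)
a=np.array([np.cos(TH),np.sin(TH)]); b=np.array([-np.sin(TH),np.cos(TH)])
c=cv2.HoughCircles(cv2.medianBlur(g,3),cv2.HOUGH_GRADIENT,1,20,param1=80,param2=16,minRadius=6,maxRadius=16)
for u,v,r in c[0]:
    X=ray(C,[(u,v)],.111)[0]; w=X[:2]-HG; x,y=(w@a-.063)*1000,(w@b-.156)*1000
    if abs(x)<80 and abs(y)<110: print("px",u,v,r,"xd %.1f yd %.1f"%(x,y),X.round(4))
# dark blobs (blocks) in shelf frame
m=cv2.inRange(g,0,95)
n,l,s,_=cv2.connectedComponentsWithStats(m)
for i in range(1,n):
    if s[i,4]>800:
        cn=max(cv2.findContours((l==i).astype(np.uint8),0,2)[0],key=cv2.contourArea); P=ray(C,cn[:,0,:],.111)[:,:2]-HG
        Q=np.c_[P@a-.063,P@b-.156]*1000; r=cv2.minAreaRect(Q.astype(np.float32)); print("blob",s[i].tolist(),np.round(r[0],1),np.round(r[1],1),round(r[2],1))
E
```

```text
time: 47.2
eef_pos: [0.5448, -0.1967, 0.304]
tcp_rot: [0.664, 0.747, -0.0, 0.0]
force: [0.9, 0.2, 0.1]
width: 0.0915
grasp_force: 0.0
t 47.2 p [ 0.5448 -0.1967  0.304 ] x [-0.117  0.993 -0.001] y [ 0.993  0.117 -0.   ] z [-0.    -0.001 -1.   ] q [ 0.47  0.34 -0.29  1.59  0.1   1.22  0.27] F [0.9 0.2 0.1] w 0.0915 g 0.0
px 282.5 101.5 8.2 xd 29.8 yd 4.4 [ 0.5017 -0.1095  0.111 ]
px 204.5 100.5 12.4 xd 30.7 yd 63.0 [ 0.4434 -0.1156  0.111 ]
px 208.5 179.5 9.6 xd -28.4 yd 64.8 [ 0.4486 -0.1745  0.111 ]
px 343.5 78.5 8.7 xd 45.8 yd -41.3 [ 0.5452 -0.0881  0.111 ]
px 285.5 180.5 11.1 xd -29.3 yd 3.9 [ 0.5092 -0.1681  0.111 ]
px 333.5 160.5 7.4 xd -13.9 yd -34.1 [ 0.5451 -0.1483  0.111 ]
blob [0, 0, 640, 480, 248855] [-112.9  -21.3] [632.7 421.4] 89.9
blob [181, 82, 60, 118, 3072] [-0.1 60.4] [40.2 87.7] 89.8
blob [264, 83, 52, 118, 1156] [-2.6 -4.6] [37.9 92.1] 76.5
```

The third block lies flat: its ring spacing is 60.1 mm at top-face height. It is inside the lip, turned 7°, and beside the other two, so I leave it. Back to the handle to close the door.

```bash
python3 -m handwheel '[{"grip":1,"tx":-2,"ty":-5,"tz":0,"turn":0},{"grip":1,"tx":-4,"ty":-10,"tz":0,"turn":0},{"grip":1,"tx":-5,"ty":-14.3,"tz":0,"turn":0},{"grip":1,"tx":-5,"ty":-14.3,"tz":4,"turn":0},{"grip":1,"tx":-5,"ty":-14.3,"tz":8,"turn":0},{"grip":1,"tx":-5,"ty":-14.3,"tz":11,"turn":0},{"grip":1,"tx":-5,"ty":-14.3,"tz":11,"turn":0},{"grip":-1,"tx":-5,"ty":-14.3,"tz":11,"turn":0},{"grip":-1,"tx":-5,"ty":-14.3,"tz":11,"turn":0},{"grip":-1,"tx":-5,"ty":-14.3,"tz":11,"turn":0},{"grip":-1,"tx":-5,"ty":-14.3,"tz":11,"turn":0},{"grip":-1,"tx":-5,"ty":-14.3,"tz":11,"turn":0},{"grip":-1,"tx":-5,"ty":-14.3,"tz":11,"turn":0},{"grip":-1,"tx":-5,"ty":-14.3,"tz":11,"turn":0},{"grip":-1,"tx":-5,"ty":-14.3,"tz":11,"turn":0},{"grip":-1,"tx":-5,"ty":-14.3,"tz":11,"turn":0}]'; cat >> h.py <<'E'
def arc(degs):
    o=manip.get_obs(); Rm=R.from_quat(o["tcp_rot"]).as_matrix(); p=o["eef_pos"][:2]; d=p-HG
    th=np.rad2deg(np.arctan2(d[1],d[0]))%360-98.94; print("theta",round(th,2),"rad",round(np.hypot(*d),4)); c=np.rad2deg(np.arctan2(Rm[1,0],Rm[0,0]))
    hb=np.array([-.049,.27])
    for t in degs:
        a=np.deg2rad(t-1.35); w=HG+np.array([[np.cos(a),-np.sin(a)],[np.sin(a),np.cos(a)]])@hb-p; v=Rm[:2,:2].T@w*100
        print(t,"tx %.1f ty %.1f turn %.1f"%(v[0],v[1],c-(t-1.35)))
E
python3 - <<'E'
from h import *
st(); arc(list(range(97,49,-3)))
E
```

```text
time: 49.25
eef_pos: [0.4096, -0.2628, 0.1937]
tcp_rot: [0.664, 0.748, 0.0, -0.0]
force: [-0.2, -0.7, 0.5]
width: 0.0115
grasp_force: 30.0
t 49.25 p [ 0.4096 -0.2628  0.1937] x [-0.118  0.993  0.   ] y [ 0.993  0.118 -0.   ] z [-0.  0. -1.] q [ 0.67  0.29 -0.26  1.96  0.09  0.9   0.48] F [-0.2 -0.7  0.5] w 0.0115 g 30.0
theta 98.07 rad 0.2744
97 tx 0.5 ty -0.1 turn 1.1
94 tx 1.9 ty -0.3 turn 4.1
91 tx 3.4 ty -0.4 turn 7.1
88 tx 4.8 ty -0.4 turn 10.1
85 tx 6.2 ty -0.4 turn 13.1
82 tx 7.7 ty -0.3 turn 16.1
79 tx 9.1 ty -0.1 turn 19.1
76 tx 10.5 ty 0.1 turn 22.1
73 tx 11.9 ty 0.5 turn 25.1
70 tx 13.3 ty 0.9 turn 28.1
67 tx 14.6 ty 1.4 turn 31.1
64 tx 16.0 ty 1.9 turn 34.1
61 tx 17.3 ty 2.5 turn 37.1
58 tx 18.5 ty 3.2 turn 40.1
55 tx 19.8 ty 4.0 turn 43.1
52 tx 20.9 ty 4.8 turn 46.1
```

```bash
python3 -m handwheel '[{"grip":-1,"tx":0.5,"ty":-0.1,"tz":0,"turn":1.1},{"grip":-1,"tx":1.2,"ty":-0.2,"tz":0,"turn":2.6},{"grip":-1,"tx":1.9,"ty":-0.3,"tz":0,"turn":4.1},{"grip":-1,"tx":3.4,"ty":-0.4,"tz":0,"turn":7.1},{"grip":-1,"tx":4.8,"ty":-0.4,"tz":0,"turn":10.1},{"grip":-1,"tx":6.2,"ty":-0.4,"tz":0,"turn":13.1},{"grip":-1,"tx":7.7,"ty":-0.3,"tz":0,"turn":16.1},{"grip":-1,"tx":9.1,"ty":-0.1,"tz":0,"turn":19.1},{"grip":-1,"tx":10.5,"ty":0.1,"tz":0,"turn":22.1},{"grip":-1,"tx":11.9,"ty":0.5,"tz":0,"turn":25.1},{"grip":-1,"tx":13.3,"ty":0.9,"tz":0,"turn":28.1},{"grip":-1,"tx":14.6,"ty":1.4,"tz":0,"turn":31.1},{"grip":-1,"tx":16,"ty":1.9,"tz":0,"turn":34.1},{"grip":-1,"tx":17.3,"ty":2.5,"tz":0,"turn":37.1},{"grip":-1,"tx":18.5,"ty":3.2,"tz":0,"turn":40.1},{"grip":-1,"tx":19.8,"ty":4,"tz":0,"turn":43.1},{"grip":-1,"tx":20.3,"ty":4.4,"tz":0,"turn":44.6},{"grip":-1,"tx":20.9,"ty":4.8,"tz":0,"turn":46.1},{"grip":-1,"tx":20.9,"ty":4.8,"tz":0,"turn":46.1}]'; python3 - <<'E'
from h import *
st(); arc(list(range(49,3,-3)))
E
```

```text
time: 51.62
eef_pos: [0.4325, -0.049, 0.1937]
tcp_rot: [0.904, 0.428, 0.0, 0.0]
force: [1.6, 0.0, -1.5]
width: 0.0114
grasp_force: 30.0
t 51.62 p [ 0.4325 -0.049   0.1937] x [0.633 0.774 0.   ] y [ 0.774 -0.633  0.   ] z [ 0. -0. -1.] q [ 0.22  0.21 -0.27  2.07  0.07  0.87 -0.78] F [ 1.6  0.  -1.5] w 0.0114 g 30.0
theta 51.92 rad 0.2742
49 tx 1.4 ty -0.2 turn 3.1
46 tx 2.8 ty -0.4 turn 6.1
43 tx 4.2 ty -0.4 turn 9.1
40 tx 5.7 ty -0.4 turn 12.1
37 tx 7.1 ty -0.4 turn 15.1
34 tx 8.5 ty -0.2 turn 18.1
31 tx 10.0 ty 0.0 turn 21.1
28 tx 11.4 ty 0.3 turn 24.1
25 tx 12.8 ty 0.7 turn 27.1
22 tx 14.1 ty 1.2 turn 30.1
19 tx 15.5 ty 1.7 turn 33.1
16 tx 16.8 ty 2.3 turn 36.1
13 tx 18.0 ty 2.9 turn 39.1
10 tx 19.3 ty 3.7 turn 42.1
7 tx 20.5 ty 4.5 turn 45.1
4 tx 21.6 ty 5.3 turn 48.1
```

```bash
python3 -m handwheel '[{"grip":-1,"tx":0.7,"ty":-0.1,"tz":0,"turn":1.5},{"grip":-1,"tx":1.4,"ty":-0.2,"tz":0,"turn":3.1},{"grip":-1,"tx":2.8,"ty":-0.4,"tz":0,"turn":6.1},{"grip":-1,"tx":4.2,"ty":-0.4,"tz":0,"turn":9.1},{"grip":-1,"tx":5.7,"ty":-0.4,"tz":0,"turn":12.1},{"grip":-1,"tx":7.1,"ty":-0.4,"tz":0,"turn":15.1},{"grip":-1,"tx":8.5,"ty":-0.2,"tz":0,"turn":18.1},{"grip":-1,"tx":10,"ty":0,"tz":0,"turn":21.1},{"grip":-1,"tx":11.4,"ty":0.3,"tz":0,"turn":24.1},{"grip":-1,"tx":12.8,"ty":0.7,"tz":0,"turn":27.1},{"grip":-1,"tx":14.1,"ty":1.2,"tz":0,"turn":30.1},{"grip":-1,"tx":15.5,"ty":1.7,"tz":0,"turn":33.1},{"grip":-1,"tx":16.8,"ty":2.3,"tz":0,"turn":36.1},{"grip":-1,"tx":18,"ty":2.9,"tz":0,"turn":39.1},{"grip":-1,"tx":18.7,"ty":3.3,"tz":0,"turn":40.6},{"grip":-1,"tx":19.3,"ty":3.7,"tz":0,"turn":42.1},{"grip":-1,"tx":19.3,"ty":3.7,"tz":0,"turn":42.1}]'; python3 - <<'E'
from h import *
st(); arc([8,6,4,2,1,0,-1])
E
```

```text
time: 53.75
eef_pos: [0.5836, 0.0771, 0.1938]
tcp_rot: [0.997, 0.075, 0.0, -0.0]
force: [-0.5, 3.7, 1.4]
width: 0.0117
grasp_force: 30.0
t 53.75 p [0.5836 0.0771 0.1938] x [0.989 0.15  0.   ] y [ 0.15  -0.989 -0.001] z [ 0.     0.001 -1.   ] q [-0.12  0.44 -0.14  1.73  0.07  0.98 -1.71] F [-0.5  3.7  1.4] w 0.0117 g 30.0
theta 9.87 rad 0.2743
8 tx 0.9 ty -0.2 turn 2.0
6 tx 1.8 ty -0.3 turn 4.0
4 tx 2.8 ty -0.4 turn 6.0
2 tx 3.7 ty -0.4 turn 8.0
1 tx 4.2 ty -0.4 turn 9.0
0 tx 4.7 ty -0.4 turn 10.0
-1 tx 5.2 ty -0.4 turn 11.0
```

```bash
python3 -m handwheel '[{"grip":-1,"tx":0.9,"ty":-0.2,"tz":0,"turn":2},{"grip":-1,"tx":1.8,"ty":-0.3,"tz":0,"turn":4},{"grip":-1,"tx":2.8,"ty":-0.4,"tz":0,"turn":6},{"grip":-1,"tx":3.2,"ty":-0.4,"tz":0,"turn":7},{"grip":-1,"tx":3.7,"ty":-0.4,"tz":0,"turn":8},{"grip":-1,"tx":4.2,"ty":-0.4,"tz":0,"turn":9},{"grip":-1,"tx":4.7,"ty":-0.4,"tz":0,"turn":10},{"grip":-1,"tx":4.7,"ty":-0.4,"tz":0,"turn":10}]'; python3 - <<'E'
from h import *
st(); arc([0])
E
```

```text
time: 54.75
eef_pos: [0.6276, 0.0882, 0.1937]
tcp_rot: [1.0, -0.012, -0.002, -0.0]
force: [-11.6, 4.8, 7.6]
width: 0.0117
grasp_force: 30.0
t 54.75 p [0.6276 0.0882 0.1937] x [ 1.    -0.025 -0.004] y [-0.025 -1.    -0.   ] z [-0.004  0.    -1.   ] q [-0.16  0.5  -0.09  1.61  0.05  1.03 -1.86] F [-11.6   4.8   7.6] w 0.0117 g 30.0
theta 0.37 rad 0.2744
0 tx 0.2 ty -0.0 turn -0.1
```

```bash
python3 -m handwheel '[{"grip":-1,"tx":0.2,"ty":0,"tz":0,"turn":0},{"grip":-1,"tx":0.3,"ty":0,"tz":0,"turn":0},{"grip":-1,"tx":0.3,"ty":0,"tz":0,"turn":0},{"grip":-1,"tx":0.3,"ty":0,"tz":0,"turn":0}]'; python3 - <<'E'
from h import *
st(); arc([0])
E
```

```text
time: 55.25
eef_pos: [0.628, 0.0882, 0.1936]
tcp_rot: [1.0, -0.012, -0.004, 0.0]
force: [-22.8, 4.0, 15.8]
width: 0.0109
grasp_force: 30.0
t 55.25 p [0.628  0.0882 0.1936] x [ 1.    -0.024 -0.009] y [-0.024 -1.     0.   ] z [-0.009 -0.    -1.   ] q [-0.16  0.51 -0.09  1.61  0.05  1.04 -1.86] F [-22.8   4.   15.8] w 0.0109 g 30.0
theta 0.3 rad 0.2743
0 tx 0.1 ty -0.0 turn -0.0
```

```bash
python3 -m handwheel '[{"grip":1,"tx":0,"ty":0,"tz":0,"turn":0},{"grip":1,"tx":0,"ty":0,"tz":0,"turn":0},{"grip":1,"tx":0,"ty":0,"tz":0,"turn":0},{"grip":1,"tx":-0.3,"ty":0,"tz":0,"turn":0},{"grip":1,"tx":-0.3,"ty":0,"tz":-3,"turn":0},{"grip":1,"tx":-0.3,"ty":0,"tz":-8,"turn":0},{"grip":1,"tx":-0.3,"ty":0,"tz":-13,"turn":0},{"grip":1,"tx":-5,"ty":0,"tz":-16,"turn":0},{"grip":1,"tx":-10,"ty":0,"tz":-18,"turn":0},{"grip":1,"tx":-15,"ty":0,"tz":-18,"turn":0},{"grip":1,"tx":-15,"ty":0,"tz":-18,"turn":0},{"grip":1,"tx":-15,"ty":0,"tz":-18,"turn":0}]'; python3 - <<'E'
from h import *
st(); im=snap("scene","z1"); C=cam("scene"); snap("side","z1b"); i2,C2=load("z1b")
# handle top by grey-bright blob near prediction
for n,I,CC in(("scene",im,C),("side",i2,C2)):
    p=proj(CC,[[.6285,.0885,.216]])[0]; print(n,"pred",p.round(1))
    hsv=cv2.cvtColor(I,cv2.COLOR_BGR2HSV); u,v=p.astype(int); w=hsv[v-8:v+14,u-12:u+13]; print((w[::2,::2,1]).tolist())
# decoys / mouse / jar: motion vs first scene image
a=cv2.imread("pics/p1s.png"); d=cv2.absdiff(a,im).max(2)
for n,(x0,y0,x1,y1) in dict(jar=(120,285,170,345),mat=(115,370,255,478),mouse=(285,165,328,192),red=(222,244,250,262)).items(): print(n,(d[y0:y1,x0:x1]>60).mean().round(3))
E
```

```text
time: 56.75
eef_pos: [0.4828, 0.0907, 0.374]
tcp_rot: [1.0, -0.012, 0.001, 0.0]
force: [1.0, -0.4, -0.2]
width: 0.0919
grasp_force: 0.0
t 56.75 p [0.4828 0.0907 0.374 ] x [ 1.    -0.025  0.001] y [-0.025 -1.     0.   ] z [ 0.001 -0.    -1.   ] q [-0.19  0.14 -0.12  1.68  0.02  1.32 -1.91] F [ 1.  -0.4 -0.2] w 0.0919 g 0.0
scene pred [387.3 197.3]
[[12, 7, 23, 16, 0, 30, 15, 0, 11, 15, 6, 22, 6], [12, 7, 12, 2, 3, 5, 17, 21, 16, 27, 16, 16, 5], [5, 1, 3, 12, 7, 5, 7, 7, 6, 21, 21, 20, 10], [0, 7, 7, 7, 6, 10, 4, 10, 9, 7, 7, 23, 22], [14, 8, 12, 8, 12, 2, 2, 1, 9, 14, 9, 9, 7], [7, 14, 8, 8, 8, 5, 2, 2, 4, 5, 1, 7, 12], [10, 8, 4, 4, 0, 3, 0, 8, 11, 12, 6, 6, 3], [152, 13, 26, 10, 8, 3, 3, 3, 7, 8, 11, 12, 8], [171, 171, 162, 120, 20, 3, 3, 3, 7, 4, 11, 7, 11], [169, 170, 168, 167, 163, 5, 3, 5, 11, 7, 7, 14, 37], [172, 167, 168, 171, 163, 8, 3, 32, 168, 39, 25, 37, 159]]
side pred [266.1 220.3]
[[125, 89, 50, 47, 50, 48, 49, 54, 57, 57, 64, 62, 74], [97, 50, 51, 50, 51, 51, 51, 62, 60, 55, 65, 68, 65], [57, 47, 49, 51, 52, 49, 53, 62, 59, 61, 64, 70, 77], [45, 54, 51, 45, 55, 42, 40, 51, 60, 60, 73, 70, 75], [56, 55, 51, 52, 38, 12, 9, 29, 64, 63, 67, 74, 72], [50, 51, 48, 49, 40, 10, 3, 16, 59, 68, 68, 75, 75], [58, 54, 49, 57, 48, 15, 2, 21, 63, 72, 68, 78, 78], [53, 61, 56, 55, 49, 13, 8, 18, 64, 67, 76, 80, 81], [60, 58, 59, 57, 55, 18, 4, 18, 57, 80, 81, 81, 79], [59, 59, 58, 59, 56, 23, 4, 18, 58, 79, 81, 83, 83], [50, 52, 53, 65, 63, 28, 4, 7, 54, 76, 84, 81, 81]]
jar 0.0
mat 0.0
mouse 0.0
red 0.569
```

```bash
python3 - <<'E'
from h import *
for c,lo,hi in(("red",(0,150,60),(8,255,255)),("green",(50,120,60),(75,255,255)),("purple",(135,80,50),(160,255,255))):
    for f in("scene0","z1"):
        im=cv2.imread(f"pics/{f}.png")[180:310,160:310]; m=cv2.inRange(cv2.cvtColor(im,cv2.COLOR_BGR2HSV),lo,hi); y,x=np.nonzero(m); print(c,f,len(x),x.mean().round(1),y.mean().round(1))
a=cv2.imread("pics/k1b.png");b=cv2.imread("pics/z1b.png"); print("tray diff",(cv2.absdiff(a,b).max(2)[355:450,195:322]>60).mean())
print("gauge diff",(cv2.absdiff(cv2.imread("pics/side0.png"),b).max(2)[250:330,178:230]>60).mean())
manip.hand_in()
E
```

```text
red scene0 432 81.0 78.1
red z1 505 83.4 79.2
green scene0 437 119.6 39.4
green z1 439 119.5 39.4
purple scene0 728 36.7 107.0
purple z1 737 37.2 106.7
tray diff 0.0
gauge diff 0.0
the job is handed in; nothing more can be done
```

The job is handed in at about 57 s: the foot switch is on the mat, all three blocks are on the shelf behind the shut door, and both brackets stand in the tray; one block was knocked about 7° askew but lay flat before closing, and I couldn't see the blocks after that.

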